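Fly cases out of the locker to dry

TASK

The fly cases were put away damp in the low bench locker. Turn both brass turn buttons right aside, along the frame, then lift the plywood panel out and lay it flat on the bench, pull side up. Then take every fly case out of the locker and stand it on edge in the wooden rack, one to a slot and right down on the slot's floor, without disturbing the other things on the bench.

Things in the scene. Friction and masses are not known exactly. Their poses are not given: they have to be found in the camera images.
- locker: low pine chest fixed to the bench, 292 x 180 mm (x by y), 109 mm high, a dark wood frame round its top; origin at the centre of its underside, x along its long side. The frame's opening is 253 x 117 mm; in it the panel lies on a ledge 98 mm above the bench, its top 1 mm below the frame's top.
- locker_floor (a point): centre of the floor of the locker's cavity, 12 mm above the bench. The cavity, under the panel, is 228 x 94 mm (x by y), with four pockets 22 mm wide in x, centred at x = -75, -25, 25 and 75 mm, between blocks 28 mm thick and 30 mm high above the floor.
- panel: plywood access panel 248 x 112 x 10 mm (x by y by z), 0.25 kg, loose in the locker's frame; origin at the centre of its underside, x along its long side. At its centre a dark steel pull: a level bar 90 mm long (along x), 12 mm wide, from 30 to 42 mm above the panel's underside, on two posts at x = +-40 mm.
- button_a (a joint): angle of the brass turn button on the locker's +y frame side (rad, counter-clockwise from above): 0 = its long arm points square across the panel's edge, holding it down; may be turned either way to +-1.57 (along the frame; stops at +-1.75), where the panel is free. Stays where it is left; turns with a light torque (0.06 N m).
- button_b (a joint): the same for the turn button on the locker's -y frame side.
- button_a_pivot (a point): top of button a on its pivot axis, 132 mm above the bench, at x = 50, y = 78 mm in the locker's frame. The button is a bar 16 mm wide and 20 mm high, its underside 3 mm above the frame, reaching 48 mm from the pivot on its long side and 18 mm on the other. This point's x axis points along the long arm.
- button_a_tip (a point): top of the end of button a's long arm, 48 mm from its pivot.
- button_b_pivot (a point): as button a's, at x = -50, y = -78 mm in the locker's frame.
- button_b_tip (a point): top of the end of button b's long arm, 48 mm from its pivot.
- rack: wooden drying rack standing loose on the bench, 276 x 90 mm (x by y), 0.9 kg: a 10 mm base with six cross slats (each 26 mm thick in x, 80 mm long in y, 32 mm high above the base), leaving five slots 24 mm wide; origin at the centre of its underside, x across the slots (along its long side), so the slots run along its y.
- slot1 (a point): centre of the floor of rack slot 1, 10 mm above the rack's underside, at x = -100 mm in the rack's frame.
- slot2 (a point): centre of the floor of rack slot 2, 10 mm above the rack's underside, at x = -50 mm in the rack's frame.
- slot3 (a point): centre of the floor of rack slot 3, 10 mm above the rack's underside, at x = 0 mm in the rack's frame.
- slot4 (a point): centre of the floor of rack slot 4, 10 mm above the rack's underside, at x = 50 mm in the rack's frame.
- slot5 (a point): centre of the floor of rack slot 5, 10 mm above the rack's underside, at x = 100 mm in the rack's frame.
- case1: slim grey plastic fly case with rounded edges, closed, 18 mm thick (x), 84 mm wide (y), 80 mm high (z), 90 g; origin at the centre of its underside (the 18 x 84 mm edge it stands on), z up when on edge. At the start it stands on edge in the locker pocket at x = -75 mm, under the panel, if it is there at all.
- case2: slim grey plastic fly case with rounded edges, closed, 18 mm thick (x), 84 mm wide (y), 80 mm high (z), 90 g; origin at the centre of its underside (the 18 x 84 mm edge it stands on), z up when on edge. At the start it stands on edge in the locker pocket at x = -25 mm, under the panel, if it is there at all.
- case3: slim grey plastic fly case with rounded edges, closed, 18 mm thick (x), 84 mm wide (y), 80 mm high (z), 90 g; origin at the centre of its underside (the 18 x 84 mm edge it stands on), z up when on edge. At the start it stands on edge in the locker pocket at x = 25 mm, under the panel, if it is there at all.
- case4: slim grey plastic fly case with rounded edges, closed, 18 mm thick (x), 84 mm wide (y), 80 mm high (z), 90 g; origin at the centre of its underside (the 18 x 84 mm edge it stands on), z up when on edge. At the start it stands on edge in the locker pocket at x = 75 mm, under the panel, if it is there at all.
- spray_bottle: bystander: empty green plastic spray bottle with a white trigger head, 70 mm across, 192 mm high; origin at the centre of its foot.
- flashlight: bystander: silver flashlight lying down, 175 mm long, head 40 mm across; origin under its middle.
- dish: bystander: white ceramic dish, 130 mm across, 30 mm high; origin at the centre of its foot.
- tackle_tray: bystander: grey plastic tackle tray with dividers, 240 x 130 x 45 mm; origin at the centre of its underside.

How it is judged:
On the way, in this order (a step that is already met when the one before it is completed fails the run):
1. both turn buttons are turned aside (at least 1.2 rad from square across the panel's edge) ((value of joint button_a above 1.2 rad or value of joint button_a below -1.2 rad) and (value of joint button_b above 1.2 rad or value of joint button_b below -1.2 rad)), for 0.2 s.
2. the panel lies flat on the bench, pull side up (height (world z) of panel below 0.008 m and angle between panel's own z axis and vertical below 0.08 rad and linear speed of panel below 0.03 m/s), for 0.2 s.
At the end, for the whole second after the job is handed in: Both buttons 1.2 rad or more aside; panel flat on the bench (within 8 mm, 0.08 rad), pull up; rack standing on the bench; every case present at rest on edge in a slot: on its floor within 9 mm, centred along it within 30 mm, tilt under 0.26 rad, in line with it within 0.3 rad (all of step 1 and all of step 2 and height (world z) of rack below 0.006 m and angle between rack's own z axis and vertical below 0.06 rad and z of case1 in the frame of rack between 0.003 and 0.019 m and y of case1 in the frame of rack between -0.03 and 0.03 m and x of case1 in the frame of rack between -0.13 and 0.13 m and angle between each of case1, case2, case3, case4's own z axis and vertical below 0.26 rad and angle between the x axis of each of case1, case2, case3, case4 and the x axis of rack, either way round below 0.3 rad and linear speed of each of case1, case2, case3, case4 below 0.03 m/s and z of case2 in the frame of rack between 0.003 and 0.019 m and y of case2 in the frame of rack between -0.03 and 0.03 m and x of case2 in the frame of rack between -0.13 and 0.13 m and z of case3 in the frame of rack between 0.003 and 0.019 m and y of case3 in the frame of rack between -0.03 and 0.03 m and x of case3 in the frame of rack between -0.13 and 0.13 m and z of case4 in the frame of rack between 0.003 and 0.019 m and y of case4 in the frame of rack between -0.03 and 0.03 m and x of case4 in the frame of rack between -0.13 and 0.13 m); the robot touches nothing.
It fails at once if the spray bottle is moved by more than 40 mm (distance of spray_bottle from where it was at the start of the episode above 0.04 m).
It fails at once if the flashlight is moved by more than 40 mm (distance of flashlight from where it was at the start of the episode above 0.04 m).
It fails at once if the dish is moved by more than 40 mm (distance of dish from where it was at the start of the episode above 0.04 m).
It fails at once if the tackle tray is moved by more than 40 mm (distance of tackle_tray from where it was at the start of the episode above 0.04 m).
Of case1, case2, case3, case4 only 3 to 4 are there at a start; the rules pass over those that are not, and their reading is None.
At some moment in a run one of rack, panel may be knocked a few centimetres aside while the robot is not near it.
It also fails if it takes over 184 s, if anything falls off the work surface, if the arm or the gripper's body presses on something with over 40 N, if the wrist force passes 120 N, or if a joint passes its speed limit or range.

ROBOT

A 7-joint arm with a two-finger parallel gripper is mounted at the origin on the work surface. World frame = base frame: x ahead of the robot, y to its left, z up, the work surface at z = 0. Lengths are in m, angles in rad, forces in N, time in s.
With the tool pointing down it reaches from about 0.4 to 0.875 m from the base axis. Payload 6.5 kg.
Tool frame: the origin (TCP) lies between the finger pads; the fingertips stand 8 mm ahead of it and the grasp point (between the pads) lies 11 mm behind it (robot.tip_extent is the distance from the TCP to the fingertips, in m); z points along the fingers, y is the line along which they close (so a half turn about z gives the same grasp; the last joint's range is limited). The gripper opens to 85 mm and grips with 20 to 120 N. Pads are 22 mm wide; open, the fingers measure 114 mm over their backs; the gripper's body (76 mm by 85 mm) begins 54 mm behind the grasp point. The pads swing forward as they close: fully open they stand 13 mm farther back than shut.
Start: joints at [1.064, 0.536, -0.004, 1.538, 0.003, 1.067, -0.071], TCP at [0.277, -0.588, 0.212] pointing down, gripper open.
Joint ranges: [-2.7, 2.7], [-0.37, 2.16], [-1.27, 1.26], [0.24, 2.4], [-1.31, 4.45], [0.19, 1.91], [-2.76, 2.76]. Speed limits (rad/s): [2.39, 2.39, 3.14, 3.14, 3.14, 3.14, 3.14].

INTERFACE

Orientations are given as a unit quaternion [w, x, y, z].
In Python, from plant import robot gives the robot as it stands.
- The arm moves only by the tool play_rows, never from a script. Its argument "deltas" is a list of rows, each an object of numbers: "claw": the closure in counts, from 0 (fully open) to 255 (shut); "dx", "dy", "dz": the shift along the tool's x, y, z in m; "turn": the turn about the tool's z in degrees. In form: [{"claw": .., "dx": .., "dy": .., "dz": .., "turn": ..}, ...]. A call has exactly 8 rows; each row shifts and turns the commanded pose from where the row before left it, along the tool's axes as they then stand; what a row does not reach is not made up. A row lasts 1/10 s, in which the tool goes at most 50 mm and 8.59 degrees, less where a joint would pass 70% of its speed; a pose out of reach is approached as far as the arm can. A call with a gripper value outside its range is refused whole. The fingers move at their own pace and stop on an object; "grip_force" is the grip in N (left out, the last holds). Time passes only in rows, so rows that do not move let the fingers close, or fill a call up. It gives the time, the measured TCP pose, the force, the opening and the grip force at its end, in the units of the state.
- robot.observe(): the state, without advancing time (a new reading comes with each control period).
- robot.grab_frame(name): name is "scene" or "top" or "wrist"; returns a dict with "image" (384x512x3 uint8, red, green, blue), "mtx" (3x3 intrinsics, pixels), "pose" (4x4, takes a point from camera to world coordinates); the wrist camera has in their place "hand_eye" (4x4, takes a point from camera to tool coordinates, whose origin is the TCP and whose axes are the flange's). Camera axes: x right, y down, z forward; pixel columns grow to the right and rows downward; lengths in m; the calibration is good to about 2 mm. A picture is of the moment at which its call begins: read the wrist's pose just before it. There is no depth.
- robot.job_done(): hands the job in; it is judged then, once.
The state is a dict: "t": time; "qpos": joint angles; "joint_vel": joint speeds; "joint_torque": joint torques, N m; "position": TCP position; "tool_rot": TCP orientation; "wrist_force": force on the tool from outside, world axes, zero at the start; "ft_torque": the same for the moment, N m; "width": finger opening in m; "gripper_force": force on a finger pad.
Only numpy, scipy, OpenCV 4.12 (cv2) and the standard library are available. Lean on these libraries where they do the work, as an engineer would, in place of code of your own. Each camera call takes 0.05 s, during which the arm holds its last target. There are 200 camera calls.

## Working session

There is one attempt and no reset: what is moved stays moved. The work goes in short steps, Python scripts to look and compute and a tool call to move; the robot and the scene stay as the last step left them, time stands still between calls to the robot, and variables do not carry over. Pictures are saved under pics/ and viewed, at most 14 in all, crops included, and the job is handed in when it is done.

Besides the shell and the picture viewer there is one more tool, called after ">>>" by a JSON object that holds its "name" and its "arguments". play_rows: Moves the arm, as the interface text tells. Its arguments: {"type":"object","properties":{"deltas":{"type":"array","items":{"type":"object","properties":{"claw":{"type":"number"},"dx":{"type":"number"},"dy":{"type":"number"},"dz":{"type":"number"},"turn":{"type":"number"}}}},"grip_force":{"type":"number"}},"required":["deltas"]}

```bash
mkdir -p pics; ls
python3 - <<'E'
from plant import robot
import cv2
s=robot.observe();print({k:s[k] for k in('t','position','tool_rot','width')})
for n in('scene','top'):
    f=robot.grab_frame(n);cv2.imwrite(f'pics/{n}0.png',cv2.cvtColor(f['image'],cv2.COLOR_RGB2BGR))
    print(n,f['mtx'].tolist(),f['pose'].round(4).tolist())
f=robot.grab_frame('wrist');print(f['hand_eye'].round(4).tolist(),f['mtx'].tolist())
E
```

```text
pics
{'t': 0.0, 'position': array([ 0.27701584, -0.58726426,  0.21138346]), 'tool_rot': array([-8.51416369e-04,  9.75801781e-01,  2.18655186e-01, -2.63482633e-04]), 'width': 0.08552077481118155}
scene [[365.92782294549716, 0.0, 251.62389319622702], [0.0, 365.92782294549716, 185.30318539633637], [0.0, 0.0, 1.0]] [[0.6498, 0.501, -0.5716, 1.307], [0.7601, -0.4272, 0.4897, -0.6093], [0.0011, -0.7527, -0.6584, 0.9575], [0.0, 0.0, 0.0, 1.0]]
top [[413.4213865254802, 0.0, 252.04126814697256], [0.0, 413.4213865254802, 192.54839220162185], [0.0, 0.0, 1.0]] [[0.0156, -0.9954, 0.095, 0.4506], [-0.9997, -0.0173, -0.0169, 0.0323], [0.0185, -0.0947, -0.9953, 1.5187], [0.0, 0.0, 0.0, 1.0]]
[[-0.0002, -0.9632, -0.2689, 0.0671], [1.0, -0.0003, 0.0004, -0.0005], [-0.0004, -0.2689, 0.9632, -0.1617], [0.0, 0.0, 0.0, 1.0]] [[302.45046835964564, 0.0, 255.36038845493107], [0.0, 302.45046835964564, 188.76701599863685], [0.0, 0.0, 1.0]]
```

View pics/top0.png

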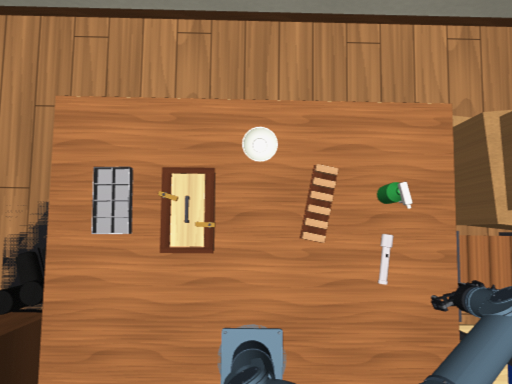

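View pics/scene0.png

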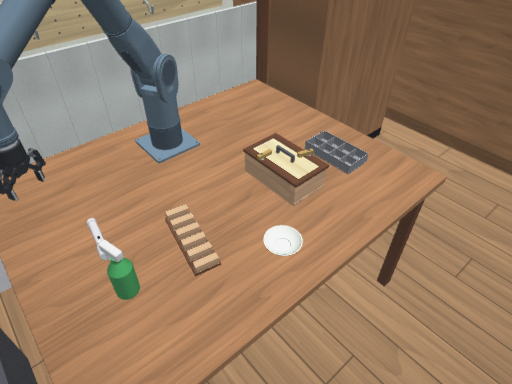

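The top view shows the locker at (188,210), with button pivots near (165,195) and (209,224). The rack is at (320,203), dish (260,144), bottle (395,193), flashlight (386,259) and tray (112,200).

```bash
cat > h.py <<'E'
import numpy as np,cv2
from plant import robot
from scipy.spatial.transform import Rotation as R
def grab(n,save=None):
    s=robot.observe(); f=robot.grab_frame(n)
    if n=='wrist':
        T=np.eye(4);q=s['tool_rot'];T[:3,:3]=R.from_quat([q[1],q[2],q[3],q[0]]).as_matrix();T[:3,3]=s['position']
        P=T@f['hand_eye']
    else:P=f['pose']
    if save:cv2.imwrite(f'pics/{save}.png',cv2.cvtColor(f['image'],cv2.COLOR_RGB2BGR))
    return f['image'],f['mtx'],P
def ray(px,z,K,P):
    px=np.atleast_2d(np.asarray(px,float));d=np.c_[px,np.ones(len(px))]@np.linalg.inv(K).T@P[:3,:3].T
    o=P[:3,3];return (o+d*((z-o[2])/d[:,2])[:,None])[:,:2]
def proj(X,K,P):
    c=(np.atleast_2d(X)-P[:3,3])@P[:3,:3]@K.T;return c[:,:2]/c[:,2:]
def rect(mask,z,K,P,minA=30):
    "world rectangles ((cx,cy),(l,w),long-axis angle deg) of mask blobs"
    out=[]
    for c in cv2.findContours(mask.astype(np.uint8),0,2)[0]:
        if cv2.contourArea(c)<minA: continue
        w=ray(c[:,0,:],z,K,P)
        (cx,cy),(a,b),t=cv2.minAreaRect((w*1000).astype(np.float32))
        if a<b:a,b,t=b,a,t+90
        out.append((round(cx),round(cy),round(a),round(b),round((t+90)%180-90,1)))
    return out
def toolyaw():
    s=robot.observe();q=s['tool_rot'];M=R.from_quat([q[1],q[2],q[3],q[0]]).as_matrix()
    return s['position'],np.degrees(np.arctan2(M[1,0],M[0,0])),M
E
python3 - <<'E'
from h import *
I,K,P=grab('top')
H=cv2.cvtColor(I,cv2.COLOR_RGB2HSV)
for p in [(165,230),(177,220),(164,195),(205,224),(187,210),(320,203),(320,195),(320,210),(300,300),(323,169),(322,176)]:
    print(p,I[p[1],p[0]],H[p[1],p[0]])
h,s,v=H[...,0].astype(int),H[...,1].astype(int),H[...,2].astype(int)
roi=np.zeros(h.shape,bool);roi[155:265,150:345]=1
dark=(v<105)&(s>80)&roi
print('dark',rect(dark,0.109,K,P),rect(dark,.01,K,P))
print('dark42',rect(dark,.042,K,P))
E
```

```text
(165, 230) [95 51 32] [  9 169  95]
(177, 220) [239 217 155] [ 22  90 239]
(164, 195) [124  97  62] [ 17 127 124]
(205, 224) [197 150  68] [ 19 167 197]
(187, 210) [76 71 72] [174  17  76]
(320, 203) [91 49 30] [  9 171  91]
(320, 195) [228 175 126] [ 14 114 228]
(320, 210) [226 174 122] [ 15 117 226]
(300, 300) [180 117  68] [ 13 159 180]
(323, 169) [224 171 122] [ 14 116 224]
(322, 176) [90 48 31] [  9 167  90]
dark [(455, -199, 75, 36, 76.2), (509, -211, 78, 21, 80.6), (471, 227, 182, 177, 0.8), (559, -220, 79, 28, 79.6), (602, -232, 74, 20, 79.6), (650, -238, 83, 22, 76.2), (575, 227, 182, 178, 1.1)] [(456, -215, 80, 38, 76.2), (513, -228, 84, 23, 80.6), (473, 241, 195, 190, 0.8), (567, -238, 85, 30, 79.6), (613, -251, 80, 22, 79.6), (664, -258, 89, 23, 76.2), (584, 241, 195, 191, 1.1)]
dark42 [(455, -210, 79, 37, 76.2), (512, -222, 82, 22, 80.6), (472, 236, 191, 186, 0.8), (564, -232, 83, 29, 79.6), (609, -245, 78, 21, 79.6), (660, -251, 87, 23, 76.2), (581, 236, 191, 187, 1.1)]
```

Run:
```python
from h import *
import cv2
a=cv2.imread('pics/top0.png')[155:265,150:350]
cv2.imwrite('pics/crop0.png',cv2.resize(a,None,fx=4,fy=4,interpolation=cv2.INTER_CUBIC))
```

```text
(no output)
```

View pics/crop0.png

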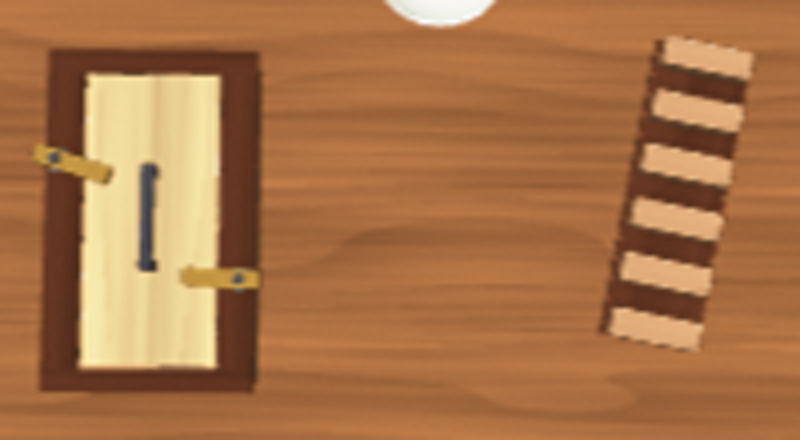

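In the crop, the locker frame corners are (49,50), (259,52), (254,390) and (41,390). Button pivots are at (55,158) and (238,279), with tips at (110,176) and (182,276). The rack has six slats, from (706,57) to (655,330).

Run:
```python
from h import *
I,K,P=grab('top')
c=lambda L:np.array(L,float)/4+[150,155]-.4
f=lambda L,z:(ray(c(L),z,K,P)*1000).round()
print('frame',f([(49,50),(259,52),(254,390),(41,390)],.109),f([(49,50),(259,52),(254,390),(41,390)],.109).mean(0))
print('opening',f([(86,74),(220,76),(216,368),(79,368)],.109).mean(0))
print('btn',f([(55,158),(110,176),(238,279),(182,276)],.132).tolist())
print('bar',f([(148,163),(148,271)],.14).tolist())
print('bottle,torch,dish,tray',(ray([(390,193),(386,259),(260,144),(112,200)],.03,K,P)*1000).round().tolist())
H=cv2.cvtColor(I,cv2.COLOR_RGB2HSV).astype(int)
roi=np.zeros(I.shape[:2],bool);roi[155:250,300:345]=1
m=roi&(H[...,1]<135)&(H[...,2]>190)
r=rect(m,.042,K,P,20);print('slats',r)
print('rack c',np.mean([x[:2] for x in r],0),'axis',np.degrees(np.arctan2(r[-1][1]-r[0][1],r[-1][0]-r[0][0])))
lo=(H[...,1]<110)&(H[...,2]>180);lo[:,:165]=0;lo[:,220:]=0;lo[:165]=0;lo[255:]=0
print('panel',rect(lo,.108,K,P,200))
print(toolyaw())
```

```text
frame [[667. 319.]
 [669. 139.]
 [381. 137.]
 [378. 316.]] [523.75 227.75]
opening [522.75 228.  ]
btn [[572.0, 306.0], [558.0, 260.0], [474.0, 151.0], [476.0, 197.0]]
bar [[569.0, 227.0], [479.0, 225.0]]
bottle,torch,dish,tray [[600.0, -495.0], [362.0, -477.0], [772.0, -19.0], [557.0, 509.0]]
slats [(437, -215, 78, 24, 78.9), (486, -225, 78, 23, 78.8), (535, -233, 80, 23, 79.6), (584, -244, 78, 23, 79.6), (633, -253, 78, 23, 78.8), (682, -262, 78, 24, 79.6)]
rack c [ 559.5        -238.66666667] axis -10.859503235321995
panel [(523, 229, 245, 114, 0.5)]
(array([ 0.27721139, -0.58758872,  0.21186481]), np.float64(25.260307118044665), array([[ 9.04378392e-01,  4.26731248e-01, -4.06245819e-04],
       [ 4.26731438e-01, -9.04378105e-01,  7.23846435e-04],
       [-5.85119316e-05, -8.27988938e-04, -9.99999656e-01]]))
```

>>> {"name": "play_rows", "arguments": {"deltas": [{"claw": 255, "dz": -0.01, "turn": -8.1}, {"claw": 255, "dz": -0.01, "turn": -8.1}, {"claw": 255, "dz": -0.01, "turn": -8.1}, {"claw": 255, "dz": -0.01, "turn": -8.1}, {"claw": 255, "dz": -0.01, "turn": -8.1}, {"claw": 255, "dz": -0.01, "turn": -8.1}, {"claw": 255, "dz": -0.01, "turn": -8.1}, {"claw": 255, "dz": -0.01, "turn": -8.0}], "grip_force": 40}}

```text
$.deltas[0]: bad value
```

>>> {"name": "play_rows", "arguments": {"deltas": [{"claw": 255, "dx": 0, "dy": 0, "dz": -0.01, "turn": -8.1}, {"claw": 255, "dx": 0, "dy": 0, "dz": -0.01, "turn": -8.1}, {"claw": 255, "dx": 0, "dy": 0, "dz": -0.01, "turn": -8.1}, {"claw": 255, "dx": 0, "dy": 0, "dz": -0.01, "turn": -8.1}, {"claw": 255, "dx": 0, "dy": 0, "dz": -0.01, "turn": -8.1}, {"claw": 255, "dx": 0, "dy": 0, "dz": -0.01, "turn": -8.1}, {"claw": 255, "dx": 0, "dy": 0, "dz": -0.01, "turn": -8.1}, {"claw": 255, "dx": 0, "dy": 0, "dz": -0.01, "turn": -8.0}], "grip_force": 40}}

```text
t: 1.05
position: [0.2772, -0.5878, 0.2925]
tool_rot: [-0.0, 0.705, 0.709, -0.0]
wrist_force: [0.6, -0.2, 0.2]
width: 0.0001
gripper_force: 0.0
```

>>> {"name": "play_rows", "arguments": {"deltas": [{"claw": 255, "dx": 0.036, "dy": 0.014, "dz": 0, "turn": 0}, {"claw": 255, "dx": 0.036, "dy": 0.014, "dz": 0, "turn": 0}, {"claw": 255, "dx": 0.036, "dy": 0.014, "dz": 0, "turn": 0}, {"claw": 255, "dx": 0.036, "dy": 0.014, "dz": 0, "turn": 0}, {"claw": 255, "dx": 0.036, "dy": 0.014, "dz": 0, "turn": 0}, {"claw": 255, "dx": 0.036, "dy": 0.014, "dz": 0, "turn": 0}, {"claw": 255, "dx": 0.036, "dy": 0.014, "dz": 0, "turn": 0}, {"claw": 255, "dx": 0.036, "dy": 0.014, "dz": 0, "turn": 0}]}}

```text
t: 1.85
position: [0.3898, -0.2985, 0.2924]
tool_rot: [0.0, 0.707, 0.707, -0.0]
wrist_force: [0.4, -0.2, 0.2]
width: 0.0002
gripper_force: 0.0
```

>>> {"name": "play_rows", "arguments": {"deltas": [{"claw": 255, "dx": 0.036, "dy": 0.014, "dz": 0, "turn": 0}, {"claw": 255, "dx": 0.036, "dy": 0.014, "dz": 0, "turn": 0}, {"claw": 255, "dx": 0.036, "dy": 0.014, "dz": 0, "turn": 0}, {"claw": 255, "dx": 0.036, "dy": 0.014, "dz": 0, "turn": 0}, {"claw": 255, "dx": 0.036, "dy": 0.014, "dz": 0, "turn": 0}, {"claw": 255, "dx": 0.036, "dy": 0.014, "dz": 0, "turn": 0}, {"claw": 255, "dx": 0.036, "dy": 0.014, "dz": 0, "turn": 0}, {"claw": 255, "dx": 0.036, "dy": 0.014, "dz": 0, "turn": 0}]}}

```text
t: 2.65
position: [0.502, -0.0107, 0.2924]
tool_rot: [0.0, 0.708, 0.707, -0.0]
wrist_force: [0.1, -0.4, 0.3]
width: 0.0001
gripper_force: 0.0
```

>>> {"name": "play_rows", "arguments": {"deltas": [{"claw": 255, "dx": 0.03, "dy": 0.014, "dz": 0, "turn": 0}, {"claw": 255, "dx": 0.03, "dy": 0.014, "dz": 0, "turn": 0}, {"claw": 255, "dx": 0.03, "dy": 0.014, "dz": 0, "turn": 0}, {"claw": 255, "dx": 0.03, "dy": 0.014, "dz": 0, "turn": 0}, {"claw": 255, "dx": 0.03, "dy": 0.014, "dz": 0, "turn": 0}, {"claw": 255, "dx": 0.03, "dy": 0.014, "dz": 0, "turn": 0}, {"claw": 255, "dx": 0.03, "dy": 0.014, "dz": 0, "turn": 0}, {"claw": 255, "dx": 0.03, "dy": 0.014, "dz": 0, "turn": 0}]}}

```text
t: 3.45
position: [0.6144, 0.2288, 0.292]
tool_rot: [0.0, 0.708, 0.707, -0.0]
wrist_force: [0.0, 0.2, 0.7]
width: 0.0003
gripper_force: 0.0
```

>>> {"name": "play_rows", "arguments": {"deltas": [{"claw": 255, "dx": 0.017, "dy": -0.005, "dz": 0.01, "turn": 0}, {"claw": 255, "dx": 0.017, "dy": -0.005, "dz": 0.03, "turn": 0}, {"claw": 255, "dx": 0, "dy": 0, "dz": 0.03, "turn": 0}, {"claw": 255, "dx": 0, "dy": 0, "dz": 0.03, "turn": 0}, {"claw": 255, "dx": 0, "dy": 0, "dz": 0.03, "turn": 0}, {"claw": 255, "dx": 0, "dy": 0, "dz": 0.02, "turn": 0}, {"claw": 255, "dx": 0, "dy": 0, "dz": 0.014, "turn": 0}, {"claw": 255, "dx": 0, "dy": 0, "dz": 0, "turn": 0}]}}

```text
t: 4.25
position: [0.6028, 0.2611, 0.1263]
tool_rot: [-0.001, 0.707, 0.707, -0.002]
wrist_force: [0.3, 0.3, -0.0]
width: -0.0
gripper_force: 0.0
```

Run:
```python
from h import *
I,K,P=grab('wrist','w1');print(toolyaw()[:2])
```

```text
(array([0.60370907, 0.26171817, 0.12790073]), np.float64(89.9532424822515))
```

View pics/w1.png

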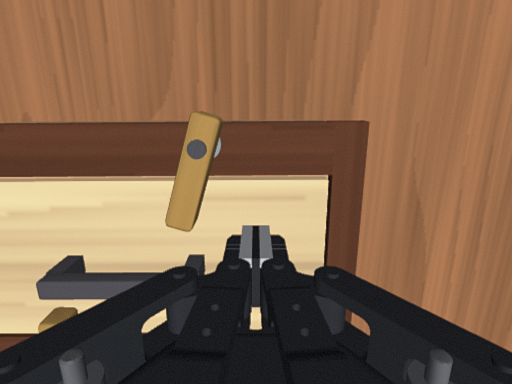

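>>> {"name": "play_rows", "arguments": {"deltas": [{"claw": 255, "dx": 0, "dy": -0.011, "dz": 0, "turn": 0}, {"claw": 255, "dx": 0.001, "dy": -0.011, "dz": 0, "turn": 0}, {"claw": 255, "dx": 0.002, "dy": -0.014, "dz": 0, "turn": 0}, {"claw": 255, "dx": 0.002, "dy": -0.014, "dz": 0, "turn": 0}, {"claw": 255, "dx": 0.007, "dy": -0.01, "dz": 0, "turn": 0}, {"claw": 255, "dx": 0.007, "dy": -0.01, "dz": 0, "turn": 0}, {"claw": 255, "dx": 0.006, "dy": -0.004, "dz": 0, "turn": 0}, {"claw": 255, "dx": 0, "dy": 0, "dz": 0, "turn": 0}]}}

```text
t: 5.1
position: [0.5292, 0.2887, 0.1287]
tool_rot: [-0.0, 0.707, 0.708, 0.0]
wrist_force: [0.8, 0.4, -0.5]
width: -0.0002
gripper_force: 0.0
```

Run:
```python
from h import *
I,K,P=grab('wrist','w2');print(toolyaw()[:2],robot.observe()['wrist_force'])
```

```text
(array([0.52992821, 0.28778036, 0.12848039]), np.float64(90.0235770405532)) [0.66339281 0.52872441 0.7619467 ]
```

View pics/w2.png

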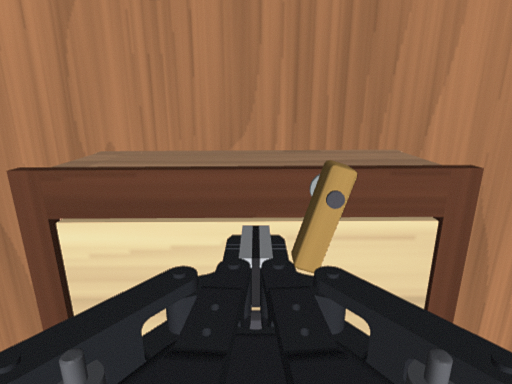

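The button has not moved: it still runs from (335,200) to (308,268). I'll check the geometry with rays.

Run:
```python
from h import *
I,K,P=grab('wrist')
p=robot.observe()['position']
print(P.round(3).tolist())
print('btn',ray([(335,200),(308,268),(343,165)],.132,K,P).round(3).tolist())
print('frame corners',ray([(12,170),(480,168)],.109,K,P).round(3).tolist(),'inner',ray([(56,218),(437,218)],.109,K,P).round(3).tolist())
print('tip px',proj([p+[0,0,-.008],p,p+[0,.011,-.008],p+[0,-.011,-.008]],K,P).round().tolist())
I,K,P=grab('top','top1')
```

```text
[[1.0, 0.0, 0.001, 0.529], [0.0, -0.963, -0.269, 0.356], [0.0, 0.269, -0.963, 0.29], [0.0, 0.0, 0.0, 1.0]]
btn [[0.573, 0.305], [0.56, 0.263], [0.575, 0.325]]
frame corners [[0.38, 0.317], [0.666, 0.318]] inner [[0.401, 0.286], [0.645, 0.286]]
tip px [[258.0, 223.0], [258.0, 228.0], [258.0, 206.0], [258.0, 240.0]]
```

Run:
```python
from h import *
print(robot.tip_extent, [a for a in dir(robot) if a[0]!='_'])
I,K,P=grab('scene');p=robot.observe()['position'];print(p)
q=proj([p+[0,0,-.008],p],K,P);print(q)
c=q[0].astype(int);a=I[max(c[1]-60,0):c[1]+50,c[0]-75:c[0]+75][...,::-1]
cv2.imwrite('pics/s1.png',cv2.resize(a,None,fx=5,fy=5,interpolation=cv2.INTER_CUBIC))
```

```text
0.008 ['Unreachable', 'grab_frame', 'job_done', 'observe', 'tip_extent']
[0.53061368 0.28650648 0.12815286]
[[296.40030509 149.21836108]
 [296.56768938 147.54283558]]
```

View pics/s1.png

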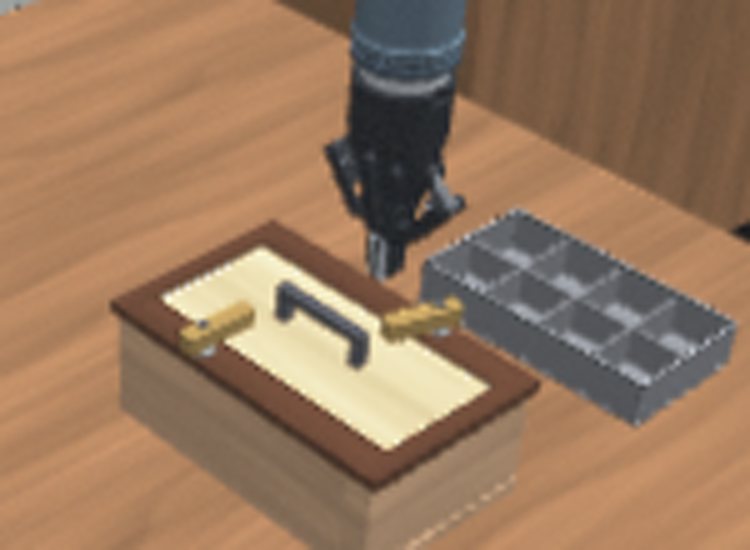

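The fingertips sit about 15–20 mm higher than the quoted extent suggests: the crop shows the tip at (382,278) where (375,300) was expected. I'll go back and probe down gently onto the panel.

>>> {"name": "play_rows", "arguments": {"deltas": [{"claw": 255, "dx": 0, "dy": 0, "dz": -0.02, "turn": 0}, {"claw": 255, "dx": -0.022, "dy": 0.037, "dz": 0, "turn": 0}, {"claw": 255, "dx": 0, "dy": 0.036, "dz": 0, "turn": 0}, {"claw": 255, "dx": 0, "dy": 0, "dz": 0.02, "turn": 0}, {"claw": 255, "dx": 0, "dy": 0, "dz": 0.003, "turn": 0}, {"claw": 255, "dx": 0, "dy": 0, "dz": 0.003, "turn": 0}, {"claw": 255, "dx": 0, "dy": 0, "dz": 0.003, "turn": 0}, {"claw": 255, "dx": 0, "dy": 0, "dz": 0, "turn": 0}]}}

```text
t: 6.1
position: [0.6025, 0.2652, 0.1195]
tool_rot: [-0.0, 0.707, 0.707, -0.0]
wrist_force: [-0.1, 0.3, -0.5]
width: 0.0003
gripper_force: 0.0
```

>>> {"name": "play_rows", "arguments": {"deltas": [{"claw": 255, "dx": 0, "dy": 0, "dz": 0.002, "turn": 0}, {"claw": 255, "dx": 0, "dy": 0, "dz": 0.002, "turn": 0}, {"claw": 255, "dx": 0, "dy": 0, "dz": 0.002, "turn": 0}, {"claw": 255, "dx": 0, "dy": 0, "dz": 0, "turn": 0}, {"claw": 255, "dx": 0, "dy": 0, "dz": 0, "turn": 0}, {"claw": 255, "dx": 0, "dy": 0, "dz": 0, "turn": 0}, {"claw": 255, "dx": 0, "dy": 0, "dz": 0, "turn": 0}, {"claw": 255, "dx": 0, "dy": 0, "dz": 0, "turn": 0}]}}

```text
t: 6.9
position: [0.603, 0.2649, 0.1133]
tool_rot: [-0.0, 0.707, 0.707, 0.0]
wrist_force: [0.3, 0.1, 0.8]
width: -0.0001
gripper_force: 0.0
```

>>> {"name": "play_rows", "arguments": {"deltas": [{"claw": 255, "dx": 0, "dy": 0, "dz": 0.002, "turn": 0}, {"claw": 255, "dx": 0, "dy": 0, "dz": 0.002, "turn": 0}, {"claw": 255, "dx": 0, "dy": 0, "dz": 0.002, "turn": 0}, {"claw": 255, "dx": 0, "dy": 0, "dz": 0, "turn": 0}, {"claw": 255, "dx": 0, "dy": 0, "dz": 0, "turn": 0}, {"claw": 255, "dx": 0, "dy": 0, "dz": 0, "turn": 0}, {"claw": 255, "dx": 0, "dy": 0, "dz": 0, "turn": 0}, {"claw": 255, "dx": 0, "dy": 0, "dz": 0, "turn": 0}]}}

```text
t: 7.7
position: [0.603, 0.2649, 0.1074]
tool_rot: [0.0, 0.707, 0.707, 0.0]
wrist_force: [-0.4, -0.9, 0.0]
width: 0.0002
gripper_force: 0.0
```

Run:
```python
from h import *
I,K,P=grab('scene');p=robot.observe()['position'];print(p,robot.observe()['wrist_force'])
q=proj([p+[0,0,-.008],p+[0,0,.012]],K,P);print(q)
c=q[0].astype(int);a=I[c[1]-40:c[1]+30,c[0]-50:c[0]+50][...,::-1]
cv2.imwrite('pics/s2.png',cv2.resize(a,None,fx=7,fy=7,interpolation=cv2.INTER_CUBIC));print(c)
```

```text
[0.60296115 0.26490097 0.10731273] [ 0.99334038 -0.95731402  0.65823508]
[[305.64220799 164.26709974]
 [306.16266191 160.08190065]]
[305 164]
```

View pics/s2.png

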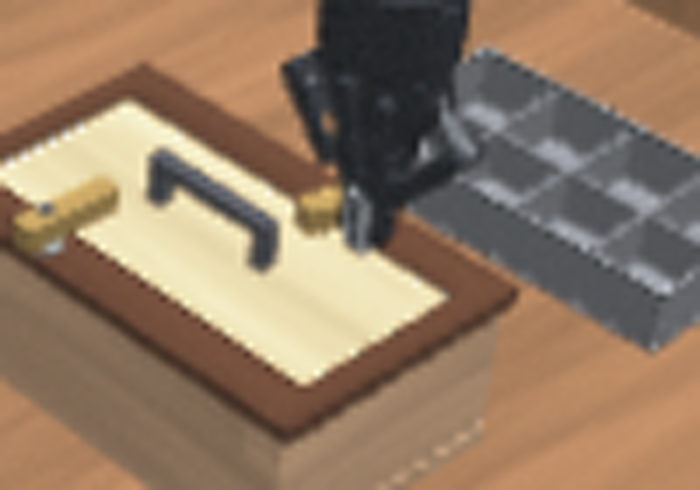

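The real tip is about 19 mm higher than quoted (tip ≈ TCP z + 11 mm), so it now sits beside the button at its height. I'll repeat the sweep.

>>> {"name": "play_rows", "arguments": {"deltas": [{"claw": 255, "dx": 0, "dy": -0.011, "dz": 0, "turn": 0}, {"claw": 255, "dx": 0.001, "dy": -0.011, "dz": 0, "turn": 0}, {"claw": 255, "dx": 0.001, "dy": -0.014, "dz": 0, "turn": 0}, {"claw": 255, "dx": 0.002, "dy": -0.014, "dz": 0, "turn": 0}, {"claw": 255, "dx": 0.006, "dy": -0.01, "dz": 0, "turn": 0}, {"claw": 255, "dx": 0.007, "dy": -0.01, "dz": 0, "turn": 0}, {"claw": 255, "dx": 0.006, "dy": -0.004, "dz": 0, "turn": 0}, {"claw": 255, "dx": 0, "dy": 0, "dz": 0, "turn": 0}]}}

```text
t: 8.55
position: [0.5274, 0.2897, 0.1073]
tool_rot: [-0.001, 0.707, 0.708, -0.0]
wrist_force: [0.3, 0.2, 0.2]
width: 0.0004
gripper_force: 0.0
```

```bash
cat >> h.py <<'E'
def brass(I,K,P,z=.128,minA=15):
    H=cv2.cvtColor(I,cv2.COLOR_RGB2HSV).astype(int)
    return (H[...,0]>=17)&(H[...,0]<=24)&(H[...,1]>125)&(H[...,2]>130)
E
python3 - <<'E'
from h import *
print(toolyaw()[:2],robot.observe()['wrist_force'])
for n in('wrist','top'):
    I,K,P=grab(n,'btn_'+n);m=brass(I,K,P)
    print(n,rect(m,.132,K,P,10 if n=='top' else 300))
E
```

```text
(array([0.52744383, 0.28968906, 0.10729305]), np.float64(90.09745425190975)) [0.25552927 0.22444959 0.19467953]
wrist [(556, 309, 64, 16, -2.6)]
top [(475, 163, 57, 13, -89.1)]
```

>>> {"name": "play_rows", "arguments": {"deltas": [{"claw": 255, "dx": 0, "dy": 0, "dz": -0.045, "turn": 0}, {"claw": 255, "dx": -0.025, "dy": -0.021, "dz": 0, "turn": 0}, {"claw": 255, "dx": -0.025, "dy": -0.021, "dz": 0, "turn": 0}, {"claw": 255, "dx": -0.025, "dy": -0.021, "dz": 0, "turn": 0}, {"claw": 255, "dx": -0.024, "dy": -0.022, "dz": 0, "turn": 0}, {"claw": 255, "dx": 0, "dy": 0, "dz": 0.025, "turn": 0}, {"claw": 255, "dx": 0, "dy": 0, "dz": 0.02, "turn": 0}, {"claw": 255, "dx": 0, "dy": 0, "dz": 0, "turn": 0}]}}

```text
t: 9.45
position: [0.4424, 0.188, 0.1055]
tool_rot: [-0.001, 0.708, 0.707, -0.002]
wrist_force: [-0.1, 0.1, -0.9]
width: -0.0
gripper_force: 0.0
```

>>> {"name": "play_rows", "arguments": {"deltas": [{"claw": 255, "dx": 0, "dy": 0.011, "dz": 0, "turn": 0}, {"claw": 255, "dx": -0.001, "dy": 0.011, "dz": 0, "turn": 0}, {"claw": 255, "dx": -0.001, "dy": 0.014, "dz": 0, "turn": 0}, {"claw": 255, "dx": -0.002, "dy": 0.014, "dz": 0, "turn": 0}, {"claw": 255, "dx": -0.006, "dy": 0.01, "dz": 0, "turn": 0}, {"claw": 255, "dx": -0.007, "dy": 0.01, "dz": 0, "turn": 0}, {"claw": 255, "dx": -0.006, "dy": 0.004, "dz": 0, "turn": 0}, {"claw": 255, "dx": 0, "dy": 0, "dz": 0, "turn": 0}]}}

```text
t: 10.25
position: [0.5194, 0.1645, 0.1076]
tool_rot: [0.001, 0.708, 0.706, 0.0]
wrist_force: [-0.2, 0.1, 0.3]
width: 0.0001
gripper_force: 0.0
```

Run:
```python
from h import *
print(toolyaw()[:2],robot.observe()['wrist_force'])
for n in('wrist','top'):
    I,K,P=grab(n,'btnb_'+n);m=brass(I,K,P)
    print(n,rect(m,.132,K,P,10 if n=='top' else 300))
```

```text
(array([0.51942981, 0.16445419, 0.10757824]), np.float64(89.82816439936927)) [-0.24939222  0.06290109  0.29660768]
wrist [(477, 152, 42, 14, -6.0)]
top [(547, 308, 43, 16, -5.0), (583, 308, 14, 13, 2.0)]
```

>>> {"name": "play_rows", "arguments": {"deltas": [{"claw": 120, "dx": 0, "dy": 0, "dz": -0.045, "turn": 0}, {"claw": 120, "dx": 0.031, "dy": 0.002, "dz": -0.03, "turn": 0}, {"claw": 120, "dx": 0.031, "dy": 0.002, "dz": -0.02, "turn": 0}, {"claw": 120, "dx": 0, "dy": 0, "dz": 0, "turn": -8}, {"claw": 120, "dx": 0, "dy": 0, "dz": 0, "turn": -8}, {"claw": 120, "dx": 0, "dy": 0, "dz": 0, "turn": -8}, {"claw": 120, "dx": 0, "dy": 0, "dz": 0, "turn": -8}, {"claw": 120, "dx": 0, "dy": 0, "dz": 0, "turn": -8}]}}

```text
t: 11.15
position: [0.5217, 0.2278, 0.2024]
tool_rot: [0.0, 0.42, 0.907, -0.0]
wrist_force: [0.3, 0.3, -0.2]
width: 0.0454
gripper_force: 0.0
```

>>> {"name": "play_rows", "arguments": {"deltas": [{"claw": 120, "dx": 0, "dy": 0, "dz": 0, "turn": -8}, {"claw": 120, "dx": 0, "dy": 0, "dz": 0, "turn": -8}, {"claw": 120, "dx": 0, "dy": 0, "dz": 0, "turn": -8}, {"claw": 120, "dx": 0, "dy": 0, "dz": 0, "turn": -8}, {"claw": 120, "dx": 0, "dy": 0, "dz": 0, "turn": -8}, {"claw": 120, "dx": 0, "dy": 0, "dz": 0, "turn": -8}, {"claw": 120, "dx": 0, "dy": 0, "dz": 0, "turn": -2.5}, {"claw": 120, "dx": 0, "dy": 0, "dz": 0, "turn": 0}]}}

```text
t: 11.95
position: [0.5217, 0.2277, 0.2022]
tool_rot: [-0.0, -0.004, 1.0, -0.0]
wrist_force: [-0.3, -0.1, 0.0]
width: 0.0455
gripper_force: 0.0
```

Run:
```python
from h import *
s=robot.observe();print(toolyaw()[:2],s['wrist_force'],s['width'],s['qpos'])
I,K,P=grab('wrist','w3')
H=cv2.cvtColor(I,cv2.COLOR_RGB2HSV).astype(int)
print('brass',rect(brass(I,K,P),.132,K,P,200))
```

```text
(array([0.52172327, 0.22769306, 0.20215299]), np.float64(-179.51692961501433)) [-0.26486068 -0.05844079  0.04007325] 0.04545809323988384 [ 0.22047714  0.61763826 -1.00412251  1.72590412  0.57311882  1.12334496
  0.61910903]
brass [(553, 308, 59, 14, -2.1), (487, 149, 64, 15, -7.4)]
```

View pics/w3.png

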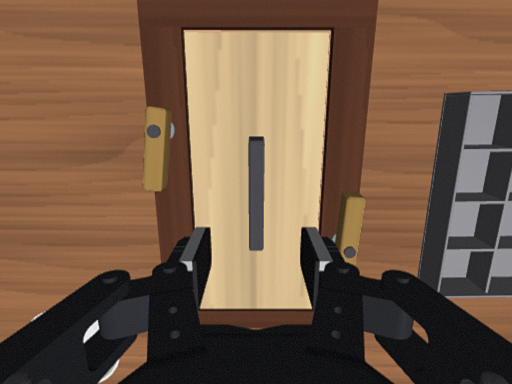

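Both buttons lie along the frame (a at (350,225), b at (155,150)), and the bar (256,195) is centred between the fingers. Next I descend and grip.

>>> {"name": "play_rows", "arguments": {"deltas": [{"claw": 120, "dx": -0.001, "dy": 0, "dz": 0.025, "turn": 0}, {"claw": 120, "dx": -0.001, "dy": 0, "dz": 0.025, "turn": 0}, {"claw": 120, "dx": 0, "dy": 0, "dz": 0.025, "turn": 0}, {"claw": 120, "dx": 0, "dy": 0, "dz": 0.02, "turn": 0}, {"claw": 120, "dx": 0, "dy": 0, "dz": 0, "turn": 0}, {"claw": 255, "dx": 0, "dy": 0, "dz": 0, "turn": 0}, {"claw": 255, "dx": 0, "dy": 0, "dz": 0, "turn": 0}, {"claw": 255, "dx": 0, "dy": 0, "dz": 0, "turn": 0}], "grip_force": 60}}

```text
t: 12.8
position: [0.5247, 0.2285, 0.1089]
tool_rot: [0.001, -0.004, 1.0, 0.0]
wrist_force: [-1.7, -0.6, 5.6]
width: 0.01
gripper_force: 60.9
```

>>> {"name": "play_rows", "arguments": {"deltas": [{"claw": 255, "dx": 0, "dy": 0, "dz": 0, "turn": 0}, {"claw": 255, "dx": 0, "dy": 0, "dz": -0.005, "turn": 0}, {"claw": 255, "dx": 0, "dy": 0, "dz": -0.01, "turn": 0}, {"claw": 255, "dx": 0, "dy": 0, "dz": -0.01, "turn": 0}, {"claw": 255, "dx": 0, "dy": 0, "dz": -0.01, "turn": 0}, {"claw": 255, "dx": 0, "dy": 0, "dz": -0.01, "turn": 0}, {"claw": 255, "dx": 0, "dy": 0, "dz": 0, "turn": 0}, {"claw": 255, "dx": 0, "dy": 0, "dz": 0, "turn": 0}]}}

```text
t: 13.6
position: [0.524, 0.2279, 0.1524]
tool_rot: [0.0, -0.004, 1.0, -0.0]
wrist_force: [-0.9, -0.6, -3.5]
width: 0.0104
gripper_force: 59.9
```

>>> {"name": "play_rows", "arguments": {"deltas": [{"claw": 255, "dx": 0, "dy": 0, "dz": -0.02, "turn": 0}, {"claw": 255, "dx": 0, "dy": 0, "dz": -0.02, "turn": 0}, {"claw": 255, "dx": 0, "dy": -0.02, "dz": 0, "turn": 0}, {"claw": 255, "dx": 0, "dy": -0.035, "dz": 0, "turn": 0}, {"claw": 255, "dx": 0, "dy": -0.035, "dz": 0, "turn": 0}, {"claw": 255, "dx": 0, "dy": -0.035, "dz": 0, "turn": 0}, {"claw": 255, "dx": 0, "dy": -0.035, "dz": 0, "turn": 0}, {"claw": 255, "dx": 0, "dy": -0.035, "dz": 0, "turn": 0}]}}

```text
t: 14.4
position: [0.5249, 0.0315, 0.1918]
tool_rot: [-0.0, -0.004, 1.0, -0.0]
wrist_force: [0.8, -0.2, -2.4]
width: 0.01
gripper_force: 59.8
```

>>> {"name": "play_rows", "arguments": {"deltas": [{"claw": 255, "dx": 0, "dy": -0.033, "dz": 0, "turn": 0}, {"claw": 255, "dx": 0, "dy": -0.02, "dz": 0.01, "turn": 0}, {"claw": 255, "dx": 0, "dy": 0, "dz": 0.025, "turn": 0}, {"claw": 255, "dx": 0, "dy": 0, "dz": 0.03, "turn": 0}, {"claw": 255, "dx": 0, "dy": 0, "dz": 0.03, "turn": 0}, {"claw": 255, "dx": 0, "dy": 0, "dz": 0.03, "turn": 0}, {"claw": 255, "dx": 0, "dy": 0, "dz": 0.02, "turn": 0}, {"claw": 255, "dx": 0, "dy": 0, "dz": 0, "turn": 0}]}}

```text
t: 15.2
position: [0.5231, -0.0194, 0.0441]
tool_rot: [-0.003, -0.005, 1.0, 0.0]
wrist_force: [-0.3, 0.2, -3.0]
width: 0.0101
gripper_force: 59.8
```

Run:
```python
from h import *
s=robot.observe();print(toolyaw()[:2],s['wrist_force'],s['width'],s['qpos'])
I,K,P=grab('top','t2')
```

```text
(array([ 0.52308772, -0.01937757,  0.04407701]), np.float64(-179.4697213740688)) [-0.29435552  0.17704874 -2.96414881] 0.01011736930990142 [ 0.58587903  0.75804758 -0.8465309   1.93741604  0.77938917  0.81951709
  0.88165306]
```

View pics/t2.png

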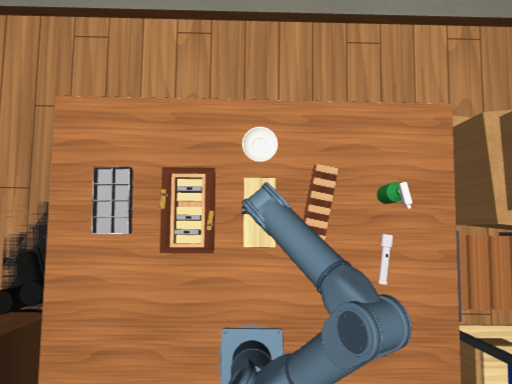

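The panel is held over the gap at (260,212). The locker holds three cases, at rows 188, 218 and 233 (the pocket near row 203 is empty).

>>> {"name": "play_rows", "arguments": {"deltas": [{"claw": 255, "dx": 0, "dy": 0, "dz": 0.015, "turn": 0}, {"claw": 255, "dx": 0, "dy": 0, "dz": 0.01, "turn": 0}, {"claw": 255, "dx": 0, "dy": 0, "dz": 0.004, "turn": 0}, {"claw": 255, "dx": 0, "dy": 0, "dz": 0.003, "turn": 0}, {"claw": 255, "dx": 0, "dy": 0, "dz": 0.002, "turn": 0}, {"claw": 255, "dx": 0, "dy": 0, "dz": 0.001, "turn": 0}, {"claw": 255, "dx": 0, "dy": 0, "dz": 0, "turn": 0}, {"claw": 255, "dx": 0, "dy": 0, "dz": 0, "turn": 0}]}}

```text
t: 16.05
position: [0.5261, -0.02, 0.0125]
tool_rot: [0.0, -0.004, 1.0, -0.0]
wrist_force: [-0.2, -0.6, -3.2]
width: 0.0105
gripper_force: 59.7
```

>>> {"name": "play_rows", "arguments": {"deltas": [{"claw": 255, "dx": 0, "dy": 0, "dz": 0.001, "turn": 0}, {"claw": 255, "dx": 0, "dy": 0, "dz": 0.001, "turn": 0}, {"claw": 255, "dx": 0, "dy": 0, "dz": 0, "turn": 0}, {"claw": 255, "dx": 0, "dy": 0, "dz": 0, "turn": 0}, {"claw": 255, "dx": 0, "dy": 0, "dz": 0, "turn": 0}, {"claw": 255, "dx": 0, "dy": 0, "dz": 0, "turn": 0}, {"claw": 255, "dx": 0, "dy": 0, "dz": 0, "turn": 0}, {"claw": 255, "dx": 0, "dy": 0, "dz": 0, "turn": 0}]}}

```text
t: 16.85
position: [0.5261, -0.0201, 0.0109]
tool_rot: [0.0, -0.004, 1.0, -0.0]
wrist_force: [-3.2, -0.7, 6.2]
width: 0.0101
gripper_force: 60.9
```

>>> {"name": "play_rows", "arguments": {"deltas": [{"claw": 120, "dx": 0, "dy": 0, "dz": 0, "turn": 0}, {"claw": 120, "dx": 0, "dy": 0, "dz": 0, "turn": 0}, {"claw": 120, "dx": 0, "dy": 0, "dz": 0, "turn": 0}, {"claw": 120, "dx": 0, "dy": 0, "dz": 0, "turn": 0}, {"claw": 120, "dx": 0, "dy": 0, "dz": -0.02, "turn": 0}, {"claw": 120, "dx": 0, "dy": 0, "dz": -0.04, "turn": 0}, {"claw": 120, "dx": 0, "dy": 0, "dz": -0.045, "turn": 0}, {"claw": 120, "dx": 0, "dy": 0, "dz": -0.045, "turn": 0}]}}

```text
t: 17.65
position: [0.5254, -0.0198, 0.1617]
tool_rot: [-0.0, -0.004, 1.0, 0.0]
wrist_force: [-0.2, -0.3, -0.9]
width: 0.0453
gripper_force: 0.0
```

>>> {"name": "play_rows", "arguments": {"deltas": [{"claw": 120, "dx": 0, "dy": 0.03, "dz": -0.02, "turn": 0}, {"claw": 120, "dx": 0, "dy": 0.035, "dz": -0.02, "turn": 0}, {"claw": 120, "dx": 0, "dy": 0.035, "dz": -0.02, "turn": 0}, {"claw": 120, "dx": 0, "dy": 0.035, "dz": 0, "turn": 0}, {"claw": 120, "dx": 0, "dy": 0.035, "dz": 0, "turn": 0}, {"claw": 120, "dx": 0, "dy": 0.035, "dz": 0, "turn": 0}, {"claw": 120, "dx": 0, "dy": 0.03, "dz": 0, "turn": 0}, {"claw": 120, "dx": 0, "dy": 0.013, "dz": 0, "turn": 0}]}}

```text
t: 18.45
position: [0.5229, 0.2315, 0.2206]
tool_rot: [-0.0, -0.006, 1.0, 0.001]
wrist_force: [-0.2, 1.0, -0.3]
width: 0.0455
gripper_force: 0.0
```

>>> {"name": "play_rows", "arguments": {"deltas": [{"claw": 120, "dx": 0, "dy": 0, "dz": 0, "turn": 8}, {"claw": 120, "dx": 0, "dy": 0, "dz": 0, "turn": 8}, {"claw": 120, "dx": 0, "dy": 0, "dz": 0, "turn": 8}, {"claw": 120, "dx": 0, "dy": 0, "dz": 0, "turn": 8}, {"claw": 120, "dx": 0, "dy": 0, "dz": 0, "turn": 8}, {"claw": 120, "dx": 0, "dy": 0, "dz": 0, "turn": 8}, {"claw": 120, "dx": 0, "dy": 0, "dz": 0, "turn": 8}, {"claw": 120, "dx": 0, "dy": 0, "dz": 0, "turn": 8}]}}

```text
t: 19.25
position: [0.5241, 0.2268, 0.2201]
tool_rot: [0.0, 0.529, 0.848, -0.0]
wrist_force: [-0.8, 0.3, -0.8]
width: 0.0449
gripper_force: 0.0
```

>>> {"name": "play_rows", "arguments": {"deltas": [{"claw": 120, "dx": 0, "dy": 0, "dz": 0, "turn": 8}, {"claw": 120, "dx": 0, "dy": 0, "dz": 0, "turn": 8}, {"claw": 120, "dx": 0, "dy": 0, "dz": 0, "turn": 8}, {"claw": 120, "dx": 0, "dy": 0, "dz": 0, "turn": 2.5}, {"claw": 120, "dx": 0, "dy": 0, "dz": 0, "turn": 0}, {"claw": 120, "dx": 0, "dy": 0, "dz": 0, "turn": 0}, {"claw": 120, "dx": 0, "dy": 0, "dz": 0, "turn": 0}, {"claw": 120, "dx": 0, "dy": 0, "dz": 0, "turn": 0}]}}

```text
t: 20.05
position: [0.5239, 0.2277, 0.2202]
tool_rot: [-0.0, 0.707, 0.707, -0.0]
wrist_force: [0.6, 0.4, 0.0]
width: 0.0448
gripper_force: 0.0
```

Run:
```python
from h import *
s=robot.observe();print(toolyaw()[:2],s['wrist_force'],s['width'],s['qpos'].round(2))
I,K,P=grab('top','t3')
H=cv2.cvtColor(I,cv2.COLOR_RGB2HSV).astype(int)
lo=(H[...,0]>=18)&(H[...,1]<120)&(H[...,2]>150);lo[:,:225]=0;lo[:,295:]=0;lo[:170]=0;lo[260:]=0
print('panel',rect(lo,.01,K,P,60))
I,K,P=grab('wrist','w4')
```

```text
(array([0.52394815, 0.2277487 , 0.22019811]), np.float64(89.97765496892556)) [0.58078633 0.40710039 0.04968504] 0.04478430715421817 [ 0.01  0.48 -0.66  1.71  0.33  1.06 -0.76]
panel [(526, -20, 245, 110, 0.9)]
```

View pics/w4.png

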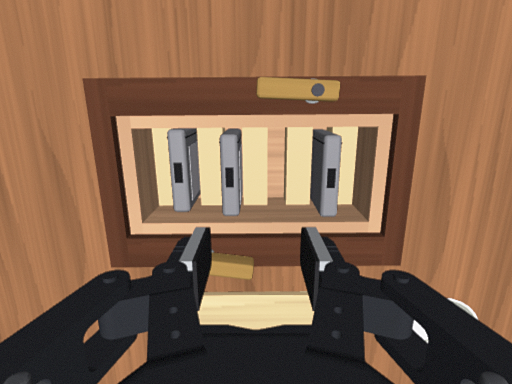

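Cases stand in the locker at px x≈180, 231 and 329, with top faces near row 170. The panel lies flat on the bench.

```bash
cat >> h.py <<'E'
def cases(n,z,save=None,minA=300):
    I,K,P=grab(n,save);H=cv2.cvtColor(I,cv2.COLOR_RGB2HSV).astype(int)
    m=(H[...,1]<45)&(H[...,2]>95)&(H[...,2]<185)
    return m,I,K,P
E
python3 - <<'E'
from h import *
I,K,P=grab('wrist');H=cv2.cvtColor(I,cv2.COLOR_RGB2HSV)
for r in(150,190):print(r,[(c,*I[r,c]) for c in range(166,206,3)],[(c,*I[r,c]) for c in range(308,345,3)])
print((ray([(179,170),(231,172),(331,172)],.092,K,P)*1000).round())
print('inner frame',(ray([(104,116),(406,116),(396,236),(118,236)],.109,K,P)*1000).round().tolist())
E
```

```text
150 [(166, np.uint8(242), np.uint8(223), np.uint8(170)), (169, np.uint8(124), np.uint8(123), np.uint8(130)), (172, np.uint8(163), np.uint8(161), np.uint8(167)), (175, np.uint8(161), np.uint8(159), np.uint8(165)), (178, np.uint8(165), np.uint8(164), np.uint8(171)), (181, np.uint8(163), np.uint8(164), np.uint8(168)), (184, np.uint8(131), np.uint8(132), np.uint8(136)), (187, np.uint8(60), np.uint8(60), np.uint8(64)), (190, np.uint8(108), np.uint8(106), np.uint8(109)), (193, np.uint8(102), np.uint8(100), np.uint8(104)), (196, np.uint8(97), np.uint8(98), np.uint8(101)), (199, np.uint8(246), np.uint8(227), np.uint8(173)), (202, np.uint8(240), np.uint8(220), np.uint8(169)), (205, np.uint8(240), np.uint8(220), np.uint8(169))] [(308, np.uint8(240), np.uint8(220), np.uint8(169)), (311, np.uint8(248), np.uint8(219), np.uint8(166)), (314, np.uint8(53), np.uint8(53), np.uint8(57)), (317, np.uint8(56), np.uint8(54), np.uint8(57)), (320, np.uint8(59), np.uint8(58), np.uint8(60)), (323, np.uint8(88), np.uint8(88), np.uint8(91)), (326, np.uint8(148), np.uint8(146), np.uint8(153)), (329, np.uint8(161)
[... 1100 characters left out ...]
(49), np.uint8(53)), (314, np.uint8(54), np.uint8(52), np.uint8(56)), (317, np.uint8(56), np.uint8(56), np.uint8(58)), (320, np.uint8(59), np.uint8(59), np.uint8(61)), (323, np.uint8(132), np.uint8(132), np.uint8(138)), (326, np.uint8(160), np.uint8(159), np.uint8(165)), (329, np.uint8(159), np.uint8(158), np.uint8(164)), (332, np.uint8(158), np.uint8(156), np.uint8(164)), (335, np.uint8(159), np.uint8(159), np.uint8(166)), (338, np.uint8(181), np.uint8(159), np.uint8(127)), (341, np.uint8(239), np.uint8(219), np.uint8(167)), (344, np.uint8(239), np.uint8(220), np.uint8(170))]
[[448. 234.]
 [499. 232.]
 [597. 232.]]
inner frame [[390.0, 286.0], [655.0, 286.0], [661.0, 172.0], [388.0, 172.0]]
```

>>> {"name": "play_rows", "arguments": {"deltas": [{"claw": 150, "dx": 0.001, "dy": 0.036, "dz": 0, "turn": 0}, {"claw": 150, "dx": 0.001, "dy": 0.037, "dz": 0, "turn": 0}, {"claw": 150, "dx": 0, "dy": 0, "dz": 0.03, "turn": 0}, {"claw": 150, "dx": 0, "dy": 0, "dz": 0.03, "turn": 0}, {"claw": 150, "dx": 0, "dy": 0, "dz": 0.02, "turn": 0}, {"claw": 150, "dx": 0, "dy": 0, "dz": 0.01, "turn": 0}, {"claw": 150, "dx": 0, "dy": 0, "dz": 0.01, "turn": 0}, {"claw": 150, "dx": 0, "dy": 0, "dz": 0, "turn": 0}]}}

```text
t: 21.0
position: [0.5966, 0.2297, 0.1196]
tool_rot: [-0.0, 0.707, 0.707, -0.001]
wrist_force: [-0.2, 0.1, -0.0]
width: 0.0353
gripper_force: 0.0
```

Run:
```python
from h import *
print(toolyaw()[:2],robot.observe()['wrist_force'],robot.observe()['width'])
I,K,P=grab('wrist','w5')
```

```text
(array([0.59658224, 0.2296994 , 0.11959879]), np.float64(89.9655989253592)) [-0.23475049  0.10629681 -0.03146129] 0.03525243460525517
```

View pics/w5.png

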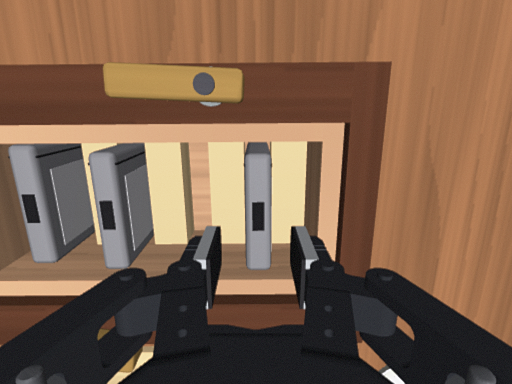

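The fingers straddle the case evenly (case at col 258, fingers at 208 and 305). Descend and grip.

>>> {"name": "play_rows", "arguments": {"deltas": [{"claw": 150, "dx": 0, "dy": 0, "dz": 0.02, "turn": 0}, {"claw": 150, "dx": 0, "dy": 0, "dz": 0.02, "turn": 0}, {"claw": 150, "dx": 0, "dy": 0, "dz": 0.015, "turn": 0}, {"claw": 150, "dx": 0, "dy": 0, "dz": 0.01, "turn": 0}, {"claw": 150, "dx": 0, "dy": 0, "dz": 0, "turn": 0}, {"claw": 255, "dx": 0, "dy": 0, "dz": 0, "turn": 0}, {"claw": 255, "dx": 0, "dy": 0, "dz": 0, "turn": 0}, {"claw": 255, "dx": 0, "dy": 0, "dz": 0, "turn": 0}], "grip_force": 40}}

```text
t: 21.85
position: [0.5976, 0.2303, 0.0562]
tool_rot: [0.0, 0.707, 0.707, 0.001]
wrist_force: [0.0, 0.8, 2.2]
width: 0.0172
gripper_force: 40.8
```

>>> {"name": "play_rows", "arguments": {"deltas": [{"claw": 255, "dx": 0, "dy": 0, "dz": 0, "turn": 0}, {"claw": 255, "dx": 0, "dy": 0, "dz": -0.01, "turn": 0}, {"claw": 255, "dx": 0, "dy": 0, "dz": -0.02, "turn": 0}, {"claw": 255, "dx": 0, "dy": 0, "dz": -0.03, "turn": 0}, {"claw": 255, "dx": 0, "dy": 0, "dz": -0.04, "turn": 0}, {"claw": 255, "dx": 0, "dy": 0, "dz": -0.04, "turn": 0}, {"claw": 255, "dx": 0, "dy": 0, "dz": -0.02, "turn": 0}, {"claw": 255, "dx": 0, "dy": 0, "dz": 0, "turn": 0}]}}

```text
t: 22.65
position: [0.5986, 0.2311, 0.2195]
tool_rot: [0.001, 0.707, 0.707, 0.003]
wrist_force: [-0.4, 0.4, -1.7]
width: 0.0168
gripper_force: 40.6
```

```bash
cat >> h.py <<'E'
def rack(n='top',z=.042):
    I,K,P=grab(n);H=cv2.cvtColor(I,cv2.COLOR_RGB2HSV).astype(int)
    roi=np.zeros(I.shape[:2],bool);roi[140:270,285:360]=1
    m=roi&(H[...,1]<135)&(H[...,1]>90)&(H[...,2]>190)
    return rect(m,z,K,P,15)
E
python3 - <<'E'
from h import *
print(toolyaw()[:2],robot.observe()['wrist_force'],robot.observe()['width'])
print(rack())
E
```

```text
(array([0.59862839, 0.23110194, 0.21948794]), np.float64(89.95434597052376)) [-0.40102351  0.43649817 -1.7216934 ] 0.016819144560390166
[(437, -215, 78, 24, 78.9), (486, -225, 78, 23, 78.8), (535, -233, 80, 23, 79.6), (584, -244, 78, 23, 79.6), (633, -253, 78, 24, 79.6), (682, -262, 78, 24, 79.6)]
```

>>> {"name": "play_rows", "arguments": {"deltas": [{"claw": 255, "dx": -0.025, "dy": 0.004, "dz": 0, "turn": 0}, {"claw": 255, "dx": -0.035, "dy": 0.004, "dz": 0, "turn": 0}, {"claw": 255, "dx": -0.035, "dy": 0.004, "dz": 0, "turn": 0}, {"claw": 255, "dx": -0.035, "dy": 0.004, "dz": 0, "turn": 0}, {"claw": 255, "dx": -0.035, "dy": 0.004, "dz": 0, "turn": 0}, {"claw": 255, "dx": -0.035, "dy": 0.004, "dz": 0, "turn": 0}, {"claw": 255, "dx": -0.035, "dy": 0.004, "dz": 0, "turn": 0}, {"claw": 255, "dx": -0.035, "dy": 0.004, "dz": 0, "turn": 0}]}}

```text
t: 23.5
position: [0.6274, -0.0418, 0.2133]
tool_rot: [-0.001, 0.707, 0.707, -0.001]
wrist_force: [0.3, 0.4, -0.4]
width: 0.0171
gripper_force: 40.5
```

>>> {"name": "play_rows", "arguments": {"deltas": [{"claw": 255, "dx": -0.035, "dy": 0.004, "dz": 0, "turn": 0}, {"claw": 255, "dx": -0.035, "dy": 0.004, "dz": 0, "turn": 0}, {"claw": 255, "dx": -0.035, "dy": 0.005, "dz": 0, "turn": 0}, {"claw": 255, "dx": -0.035, "dy": 0.005, "dz": 0, "turn": 0}, {"claw": 255, "dx": -0.035, "dy": 0.005, "dz": 0, "turn": 0}, {"claw": 255, "dx": -0.04, "dy": 0.005, "dz": 0, "turn": 0}, {"claw": 255, "dx": 0, "dy": 0, "dz": 0.02, "turn": 5.5}, {"claw": 255, "dx": 0, "dy": 0, "dz": 0.02, "turn": 5.4}]}}

```text
t: 24.3
position: [0.6552, -0.2572, 0.1727]
tool_rot: [-0.001, 0.774, 0.634, -0.001]
wrist_force: [1.2, 1.1, -1.6]
width: 0.0173
gripper_force: 40.6
```

>>> {"name": "play_rows", "arguments": {"deltas": [{"claw": 255, "dx": 0, "dy": 0, "dz": 0.02, "turn": 0}, {"claw": 255, "dx": 0, "dy": 0, "dz": 0.015, "turn": 0}, {"claw": 255, "dx": 0, "dy": 0, "dz": 0.015, "turn": 0}, {"claw": 255, "dx": 0, "dy": 0, "dz": 0, "turn": 0}, {"claw": 255, "dx": 0, "dy": 0, "dz": 0, "turn": 0}, {"claw": 255, "dx": 0, "dy": 0, "dz": 0, "turn": 0}, {"claw": 255, "dx": 0, "dy": 0, "dz": 0, "turn": 0}, {"claw": 255, "dx": 0, "dy": 0, "dz": 0, "turn": 0}]}}

```text
t: 25.1
position: [0.657, -0.2552, 0.1261]
tool_rot: [0.001, 0.771, 0.636, 0.0]
wrist_force: [0.2, 0.4, -1.8]
width: 0.0173
gripper_force: 40.5
```

Run:
```python
from h import *
print(toolyaw()[:2],robot.observe()['wrist_force'],robot.observe()['width'])
I,K,P=grab('wrist','w6')
H=cv2.cvtColor(I,cv2.COLOR_RGB2HSV).astype(int)
m=(H[...,0]>=10)&(H[...,0]<=20)&(H[...,1]<135)&(H[...,1]>90)&(H[...,2]>185)
print(rect(m,.042,K,P,300))
```

```text
(array([ 0.65701172, -0.2552472 ,  0.12610528]), np.float64(79.05627681359849)) [ 0.19916697  0.36974257 -1.79415646] 0.01732536945392906
[(445, -229, 56, 12, 66.2), (681, -262, 77, 24, 79.1), (631, -252, 78, 24, 76.8), (583, -243, 77, 24, 79.1), (534, -233, 77, 24, 79.1), (485, -224, 77, 24, 79.2)]
```

View pics/w6.png

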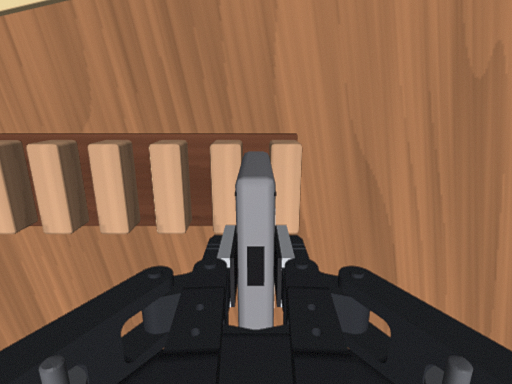

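The case hangs centred over slot 5, between the slats at px cols 227 and 286. Lower it.

>>> {"name": "play_rows", "arguments": {"deltas": [{"claw": 255, "dx": 0, "dy": 0, "dz": 0.02, "turn": 0}, {"claw": 255, "dx": 0, "dy": 0, "dz": 0.015, "turn": 0}, {"claw": 255, "dx": 0, "dy": 0, "dz": 0.01, "turn": 0}, {"claw": 255, "dx": 0, "dy": 0, "dz": 0.008, "turn": 0}, {"claw": 255, "dx": 0, "dy": 0, "dz": 0.008, "turn": 0}, {"claw": 255, "dx": 0, "dy": 0, "dz": 0.006, "turn": 0}, {"claw": 255, "dx": 0, "dy": 0, "dz": 0.003, "turn": 0}, {"claw": 255, "dx": 0, "dy": 0, "dz": 0, "turn": 0}]}}

```text
t: 25.95
position: [0.6564, -0.255, 0.0549]
tool_rot: [-0.0, 0.771, 0.636, -0.0]
wrist_force: [0.1, -0.4, -0.1]
width: 0.0172
gripper_force: 40.6
```

>>> {"name": "play_rows", "arguments": {"deltas": [{"claw": 255, "dx": 0, "dy": 0, "dz": 0.001, "turn": 0}, {"claw": 150, "dx": 0, "dy": 0, "dz": 0, "turn": 0}, {"claw": 150, "dx": 0, "dy": 0, "dz": 0, "turn": 0}, {"claw": 150, "dx": 0, "dy": 0, "dz": 0, "turn": 0}, {"claw": 150, "dx": 0, "dy": 0, "dz": -0.02, "turn": 0}, {"claw": 150, "dx": 0, "dy": 0, "dz": -0.03, "turn": 0}, {"claw": 150, "dx": 0, "dy": 0, "dz": -0.04, "turn": 0}, {"claw": 150, "dx": 0, "dy": 0, "dz": -0.04, "turn": 0}]}}

```text
t: 26.75
position: [0.6562, -0.255, 0.1855]
tool_rot: [-0.0, 0.771, 0.637, -0.0]
wrist_force: [0.7, 0.2, 1.0]
width: 0.0352
gripper_force: 0.0
```

Run:
```python
from h import *
print(toolyaw()[:2],robot.observe()['width'])
I,K,P=grab('wrist','w7')
H=cv2.cvtColor(I,cv2.COLOR_RGB2HSV).astype(int)
m=(H[...,0]>=10)&(H[...,0]<=20)&(H[...,1]<135)&(H[...,1]>90)&(H[...,2]>185)
print(rect(m,.042,K,P,300))
m=(H[...,1]<30)&(H[...,2]>140)&(H[...,2]<185);m[:,:225]=0;m[:,290:]=0;m[330:]=0
print('case top@.09',rect(m,.09,K,P,300))
```

```text
(array([ 0.65619711, -0.25499567,  0.1855213 ]), np.float64(79.06529781114743)) 0.0351776486095818
[(680, -262, 77, 24, 79.1), (631, -253, 77, 24, 79.0), (583, -243, 77, 24, 79.1), (534, -234, 77, 24, 79.2), (485, -224, 77, 24, 79.1), (436, -215, 77, 24, 79.2)]
case top@.09 [(656, -259, 80, 13, 79.5)]
```

View pics/w7.png

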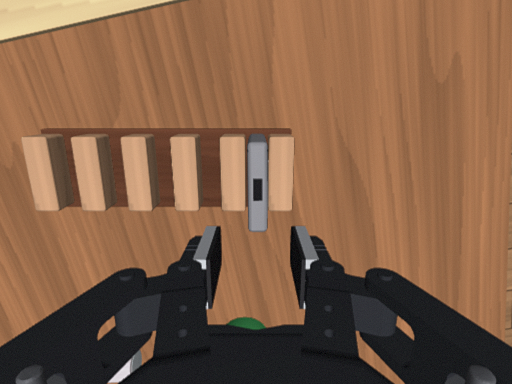

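Case 1 of 3 is seated in slot 5, upright at (258,185). Going for the next one.

>>> {"name": "play_rows", "arguments": {"deltas": [{"claw": 150, "dx": 0, "dy": 0, "dz": -0.02, "turn": -5.5}, {"claw": 150, "dx": 0, "dy": 0, "dz": -0.015, "turn": -5.4}, {"claw": 150, "dx": 0.03, "dy": -0.01, "dz": 0, "turn": 0}, {"claw": 150, "dx": 0.035, "dy": -0.012, "dz": 0, "turn": 0}, {"claw": 150, "dx": 0.035, "dy": -0.012, "dz": 0, "turn": 0}, {"claw": 150, "dx": 0.035, "dy": -0.012, "dz": 0, "turn": 0}, {"claw": 150, "dx": 0.035, "dy": -0.012, "dz": 0, "turn": 0}, {"claw": 150, "dx": 0.035, "dy": -0.012, "dz": 0, "turn": 0}]}}

```text
t: 27.6
position: [0.5862, -0.0487, 0.2195]
tool_rot: [0.0, 0.707, 0.707, 0.0]
wrist_force: [1.0, 0.5, 0.0]
width: 0.035
gripper_force: 0.0
```

>>> {"name": "play_rows", "arguments": {"deltas": [{"claw": 150, "dx": 0.035, "dy": -0.012, "dz": 0, "turn": 0}, {"claw": 150, "dx": 0.035, "dy": -0.011, "dz": 0, "turn": 0}, {"claw": 150, "dx": 0.035, "dy": -0.011, "dz": 0, "turn": 0}, {"claw": 150, "dx": 0.035, "dy": -0.011, "dz": 0, "turn": 0}, {"claw": 150, "dx": 0.035, "dy": -0.011, "dz": 0, "turn": 0}, {"claw": 150, "dx": 0.035, "dy": -0.011, "dz": 0, "turn": 0}, {"claw": 150, "dx": 0.035, "dy": -0.011, "dz": 0, "turn": 0}, {"claw": 150, "dx": 0.035, "dy": -0.009, "dz": 0, "turn": 0}]}}

```text
t: 28.4
position: [0.4993, 0.2314, 0.2196]
tool_rot: [0.0, 0.707, 0.707, 0.0]
wrist_force: [0.3, -0.3, -0.6]
width: 0.035
gripper_force: 0.0
```

>>> {"name": "play_rows", "arguments": {"deltas": [{"claw": 150, "dx": 0, "dy": 0, "dz": 0.01, "turn": 0}, {"claw": 150, "dx": 0, "dy": 0, "dz": 0.02, "turn": 0}, {"claw": 150, "dx": 0, "dy": 0, "dz": 0.02, "turn": 0}, {"claw": 150, "dx": 0, "dy": 0, "dz": 0.02, "turn": 0}, {"claw": 150, "dx": 0, "dy": 0, "dz": 0.02, "turn": 0}, {"claw": 150, "dx": 0, "dy": 0, "dz": 0.01, "turn": 0}, {"claw": 150, "dx": 0, "dy": 0, "dz": 0, "turn": 0}, {"claw": 150, "dx": 0, "dy": 0, "dz": 0, "turn": 0}]}}

```text
t: 29.2
position: [0.5003, 0.2301, 0.1198]
tool_rot: [0.0, 0.707, 0.707, 0.0]
wrist_force: [0.9, -0.2, -0.3]
width: 0.0352
gripper_force: 0.0
```

```bash
cat >> h.py <<'E'
def tops(z):
    I,K,P=grab('wrist');H=cv2.cvtColor(I,cv2.COLOR_RGB2HSV).astype(int)
    m=(H[...,1]<30)&(H[...,2]>140)&(H[...,2]<185);m[300:]=0
    m=cv2.morphologyEx(m.astype(np.uint8),cv2.MORPH_OPEN,np.ones((3,3)))
    return rect(m,z,K,P,300)
E
python3 - <<'E'
from h import *
print(toolyaw()[:2],robot.observe()['width']);print(tops(.092))
E
```

```text
(array([0.50033926, 0.23013803, 0.11984262]), np.float64(89.95243914054603)) 0.035179560424816486
[(497, 229, 79, 13, -89.5), (448, 233, 79, 13, -89.7)]
```

>>> {"name": "play_rows", "arguments": {"deltas": [{"claw": 150, "dx": 0, "dy": -0.002, "dz": 0.02, "turn": 0}, {"claw": 150, "dx": 0, "dy": 0, "dz": 0.02, "turn": 0}, {"claw": 150, "dx": 0, "dy": 0, "dz": 0.015, "turn": 0}, {"claw": 150, "dx": 0, "dy": 0, "dz": 0.01, "turn": 0}, {"claw": 150, "dx": 0, "dy": 0, "dz": 0, "turn": 0}, {"claw": 255, "dx": 0, "dy": 0, "dz": 0, "turn": 0}, {"claw": 255, "dx": 0, "dy": 0, "dz": 0, "turn": 0}, {"claw": 255, "dx": 0, "dy": 0, "dz": 0, "turn": 0}]}}

```text
t: 30.05
position: [0.4985, 0.2304, 0.055]
tool_rot: [0.0, 0.707, 0.707, 0.001]
wrist_force: [-0.4, -1.1, 2.3]
width: 0.017
gripper_force: 40.0
```

>>> {"name": "play_rows", "arguments": {"deltas": [{"claw": 255, "dx": 0, "dy": 0, "dz": 0, "turn": 0}, {"claw": 255, "dx": 0, "dy": 0, "dz": -0.01, "turn": 0}, {"claw": 255, "dx": 0, "dy": 0, "dz": -0.02, "turn": 0}, {"claw": 255, "dx": 0, "dy": 0, "dz": -0.03, "turn": 0}, {"claw": 255, "dx": 0, "dy": 0, "dz": -0.04, "turn": 0}, {"claw": 255, "dx": 0, "dy": 0, "dz": -0.04, "turn": 0}, {"claw": 255, "dx": 0, "dy": 0, "dz": -0.02, "turn": 0}, {"claw": 255, "dx": 0, "dy": 0, "dz": 0, "turn": 0}]}}

```text
t: 30.85
position: [0.4996, 0.2311, 0.218]
tool_rot: [0.001, 0.707, 0.707, 0.003]
wrist_force: [0.3, 0.5, -1.2]
width: 0.017
gripper_force: 39.6
```

Run:
```python
from h import *
print(toolyaw()[:2],robot.observe()['width']);print(rack())
I,K,P=grab('top')
H=cv2.cvtColor(I,cv2.COLOR_RGB2HSV).astype(int)
lo=(H[...,0]>=18)&(H[...,1]<120)&(H[...,2]>150);lo[:,:225]=0;lo[:,295:]=0;lo[:170]=0;lo[260:]=0
print('panel',rect(lo,.01,K,P,60))
```

```text
(array([0.49956897, 0.23112921, 0.21800254]), np.float64(89.9552460469847)) 0.017003642371888904
[(437, -215, 78, 24, 78.9), (486, -225, 78, 23, 78.8), (535, -234, 78, 23, 79.6), (584, -244, 78, 23, 79.6), (633, -253, 78, 23, 78.8), (685, -262, 77, 20, 81.5)]
panel [(526, -20, 245, 110, 1.0)]
```

>>> {"name": "play_rows", "arguments": {"deltas": [{"claw": 255, "dx": -0.025, "dy": 0.004, "dz": 0, "turn": 0}, {"claw": 255, "dx": -0.034, "dy": 0.004, "dz": 0, "turn": 0}, {"claw": 255, "dx": -0.034, "dy": 0.004, "dz": 0, "turn": 0}, {"claw": 255, "dx": -0.034, "dy": 0.004, "dz": 0, "turn": 0}, {"claw": 255, "dx": -0.034, "dy": 0.004, "dz": 0, "turn": 0}, {"claw": 255, "dx": -0.034, "dy": 0.004, "dz": 0, "turn": 0}, {"claw": 255, "dx": -0.034, "dy": 0.004, "dz": 0, "turn": 0}, {"claw": 255, "dx": -0.034, "dy": 0.004, "dz": 0, "turn": 0}]}}

```text
t: 31.75
position: [0.5285, -0.0346, 0.2127]
tool_rot: [-0.001, 0.707, 0.707, -0.001]
wrist_force: [1.0, 0.9, -0.3]
width: 0.0173
gripper_force: 39.6
```

>>> {"name": "play_rows", "arguments": {"deltas": [{"claw": 255, "dx": -0.034, "dy": 0.004, "dz": 0, "turn": 0}, {"claw": 255, "dx": -0.034, "dy": 0.004, "dz": 0, "turn": 0}, {"claw": 255, "dx": -0.034, "dy": 0.004, "dz": 0, "turn": 0}, {"claw": 255, "dx": -0.034, "dy": 0.005, "dz": 0, "turn": 0}, {"claw": 255, "dx": -0.034, "dy": 0.005, "dz": 0, "turn": 0}, {"claw": 255, "dx": -0.034, "dy": 0.005, "dz": 0, "turn": 0}, {"claw": 255, "dx": 0, "dy": 0, "dz": 0.02, "turn": 5.5}, {"claw": 255, "dx": 0, "dy": 0, "dz": 0.02, "turn": 5.4}]}}

```text
t: 32.55
position: [0.5555, -0.2384, 0.172]
tool_rot: [-0.001, 0.773, 0.634, -0.001]
wrist_force: [-0.4, 1.3, -0.7]
width: 0.0169
gripper_force: 39.6
```

>>> {"name": "play_rows", "arguments": {"deltas": [{"claw": 255, "dx": 0, "dy": 0, "dz": 0.02, "turn": 0}, {"claw": 255, "dx": 0, "dy": 0, "dz": 0.015, "turn": 0}, {"claw": 255, "dx": 0, "dy": 0, "dz": 0.015, "turn": 0}, {"claw": 255, "dx": 0, "dy": 0, "dz": 0, "turn": 0}, {"claw": 255, "dx": 0, "dy": 0, "dz": 0, "turn": 0}, {"claw": 255, "dx": 0, "dy": 0, "dz": 0, "turn": 0}, {"claw": 255, "dx": 0, "dy": 0, "dz": 0, "turn": 0}, {"claw": 255, "dx": 0, "dy": 0, "dz": 0, "turn": 0}]}}

```text
t: 33.35
position: [0.557, -0.2373, 0.125]
tool_rot: [0.001, 0.771, 0.636, 0.0]
wrist_force: [-0.4, -0.7, -1.2]
width: 0.0171
gripper_force: 39.5
```

```bash
cat >> h.py <<'E'
def wslats():
    I,K,P=grab('wrist');H=cv2.cvtColor(I,cv2.COLOR_RGB2HSV).astype(int)
    m=(H[...,0]>=10)&(H[...,0]<=20)&(H[...,1]<135)&(H[...,1]>90)&(H[...,2]>185)
    return rect(m,.042,K,P,300)
E
python3 - <<'E'
from h import *
print(toolyaw()[:2],robot.observe()['width']);print(wslats());print('case',tops(robot.observe()['position'][2]+.036))
E
```

```text
(array([ 0.55701205, -0.23725702,  0.12500314]), np.float64(79.05362327969057)) 0.01708603353312422
[(631, -252, 77, 24, 79.1), (582, -243, 78, 24, 79.1), (533, -233, 77, 24, 78.9), (484, -224, 78, 24, 79.1), (435, -216, 79, 25, 79.1)]
case [(557, -230, 60, 14, 79.8), (624, -226, 51, 9, 79.5)]
```

>>> {"name": "play_rows", "arguments": {"deltas": [{"claw": 255, "dx": 0, "dy": 0.0005, "dz": 0.02, "turn": 0}, {"claw": 255, "dx": 0, "dy": 0, "dz": 0.015, "turn": 0}, {"claw": 255, "dx": 0, "dy": 0, "dz": 0.01, "turn": 0}, {"claw": 255, "dx": 0, "dy": 0, "dz": 0.008, "turn": 0}, {"claw": 255, "dx": 0, "dy": 0, "dz": 0.008, "turn": 0}, {"claw": 255, "dx": 0, "dy": 0, "dz": 0.006, "turn": 0}, {"claw": 255, "dx": 0, "dy": 0, "dz": 0.003, "turn": 0}, {"claw": 255, "dx": 0, "dy": 0, "dz": 0, "turn": 0}]}}

```text
t: 34.25
position: [0.5569, -0.2371, 0.054]
tool_rot: [-0.0, 0.771, 0.636, -0.0]
wrist_force: [-0.0, -0.1, -1.3]
width: 0.0171
gripper_force: 39.5
```

>>> {"name": "play_rows", "arguments": {"deltas": [{"claw": 255, "dx": 0, "dy": 0, "dz": 0.001, "turn": 0}, {"claw": 150, "dx": 0, "dy": 0, "dz": 0, "turn": 0}, {"claw": 150, "dx": 0, "dy": 0, "dz": 0, "turn": 0}, {"claw": 150, "dx": 0, "dy": 0, "dz": 0, "turn": 0}, {"claw": 150, "dx": 0, "dy": 0, "dz": -0.02, "turn": 0}, {"claw": 150, "dx": 0, "dy": 0, "dz": -0.03, "turn": 0}, {"claw": 150, "dx": 0, "dy": 0, "dz": -0.04, "turn": 0}, {"claw": 150, "dx": 0, "dy": 0, "dz": -0.04, "turn": 0}]}}

```text
t: 35.05
position: [0.5567, -0.237, 0.1846]
tool_rot: [-0.0, 0.771, 0.637, -0.0]
wrist_force: [0.3, -0.6, -1.1]
width: 0.0357
gripper_force: 0.0
```

Run:
```python
from h import *
print(toolyaw()[:2],robot.observe()['width']);print(wslats());print('case',tops(.09))
```

```text
(array([ 0.55670218, -0.23697562,  0.18455177]), np.float64(79.06653349088205)) 0.03567182352347876
[(685, -261, 80, 21, -86.8), (626, -252, 77, 24, 79.1), (578, -243, 78, 23, 80.5), (528, -234, 77, 24, 79.1), (479, -224, 77, 24, 79.1), (430, -215, 77, 24, 79.2)]
case [(550, -243, 80, 14, 79.1), (644, -261, 80, 14, 79.2)]
```

>>> {"name": "play_rows", "arguments": {"deltas": [{"claw": 150, "dx": 0, "dy": 0, "dz": -0.02, "turn": -5.5}, {"claw": 150, "dx": 0, "dy": 0, "dz": -0.015, "turn": -5.4}, {"claw": 150, "dx": 0, "dy": 0, "dz": 0, "turn": 0}, {"claw": 150, "dx": 0, "dy": 0, "dz": 0, "turn": 0}, {"claw": 150, "dx": 0, "dy": 0, "dz": 0, "turn": 0}, {"claw": 150, "dx": 0, "dy": 0, "dz": 0, "turn": 0}, {"claw": 150, "dx": 0, "dy": 0, "dz": 0, "turn": 0}, {"claw": 150, "dx": 0, "dy": 0, "dz": 0, "turn": 0}]}}

```text
t: 35.95
position: [0.5569, -0.2371, 0.2179]
tool_rot: [-0.0, 0.707, 0.707, -0.0]
wrist_force: [-0.2, 0.3, 0.6]
width: 0.0353
gripper_force: 0.0
```

Run:
```python
from h import *
print(toolyaw()[:2],robot.observe()['width']);print(wslats());print('case',tops(.09));print(rack())
I,K,P=grab('wrist','w8')
```

```text
(array([ 0.55690492, -0.23705671,  0.21787625]), np.float64(89.94074438521446)) 0.03533057141983391
[(658, -263, 78, 24, 79.2), (609, -254, 78, 24, 79.1), (560, -244, 78, 24, 79.2), (511, -235, 78, 24, 77.7), (463, -226, 78, 24, 79.2), (414, -216, 78, 24, 79.2)]
case [(529, -265, 30, 14, 79.3), (622, -258, 80, 14, 79.4), (538, -217, 31, 13, 80.0)]
[(415, -217, 77, 24, 79.6), (464, -226, 78, 24, 79.1), (513, -236, 79, 24, 78.8), (564, -238, 64, 23, 80.6), (613, -243, 54, 21, 79.6), (662, -255, 60, 23, 79.6)]
```

The rack was knocked about 21 mm towards -x after I released, so I re-measure it later. Fetch the third case.

>>> {"name": "play_rows", "arguments": {"deltas": [{"claw": 150, "dx": 0.026, "dy": -0.007, "dz": 0, "turn": 0}, {"claw": 150, "dx": 0.034, "dy": -0.008, "dz": 0, "turn": 0}, {"claw": 150, "dx": 0.034, "dy": -0.008, "dz": 0, "turn": 0}, {"claw": 150, "dx": 0.034, "dy": -0.008, "dz": 0, "turn": 0}, {"claw": 150, "dx": 0.034, "dy": -0.008, "dz": 0, "turn": 0}, {"claw": 150, "dx": 0.034, "dy": -0.008, "dz": 0, "turn": 0}, {"claw": 150, "dx": 0.034, "dy": -0.008, "dz": 0, "turn": 0}, {"claw": 150, "dx": 0.034, "dy": -0.008, "dz": 0, "turn": 0}]}}

```text
t: 36.95
position: [0.4939, 0.0282, 0.2185]
tool_rot: [0.0, 0.707, 0.707, 0.0]
wrist_force: [0.4, 0.1, 0.7]
width: 0.0351
gripper_force: 0.0
```

>>> {"name": "play_rows", "arguments": {"deltas": [{"claw": 150, "dx": 0.034, "dy": -0.008, "dz": 0, "turn": 0}, {"claw": 150, "dx": 0.034, "dy": -0.008, "dz": 0, "turn": 0}, {"claw": 150, "dx": 0.034, "dy": -0.008, "dz": 0, "turn": 0}, {"claw": 150, "dx": 0.034, "dy": -0.008, "dz": 0, "turn": 0}, {"claw": 150, "dx": 0.034, "dy": -0.008, "dz": 0, "turn": 0}, {"claw": 150, "dx": 0.034, "dy": -0.006, "dz": 0, "turn": 0}, {"claw": 150, "dx": 0, "dy": 0, "dz": 0.02, "turn": 0}, {"claw": 150, "dx": 0, "dy": 0, "dz": 0.02, "turn": 0}]}}

```text
t: 37.75
position: [0.4485, 0.2327, 0.1784]
tool_rot: [0.0, 0.707, 0.708, 0.001]
wrist_force: [-0.3, -0.8, -0.4]
width: 0.0352
gripper_force: 0.0
```

>>> {"name": "play_rows", "arguments": {"deltas": [{"claw": 150, "dx": 0, "dy": 0, "dz": 0.02, "turn": 0}, {"claw": 150, "dx": 0, "dy": 0, "dz": 0.02, "turn": 0}, {"claw": 150, "dx": 0, "dy": 0, "dz": 0.018, "turn": 0}, {"claw": 150, "dx": 0, "dy": 0, "dz": 0, "turn": 0}, {"claw": 150, "dx": 0, "dy": 0, "dz": 0, "turn": 0}, {"claw": 150, "dx": 0, "dy": 0, "dz": 0, "turn": 0}, {"claw": 150, "dx": 0, "dy": 0, "dz": 0, "turn": 0}, {"claw": 150, "dx": 0, "dy": 0, "dz": 0, "turn": 0}]}}

```text
t: 38.55
position: [0.4489, 0.2311, 0.121]
tool_rot: [0.0, 0.707, 0.707, 0.001]
wrist_force: [-0.1, -0.2, 0.2]
width: 0.0351
gripper_force: 0.0
```

Run:
```python
from h import *
print(toolyaw()[:2],robot.observe()['width']);print(tops(.092));print(rack())
```

```text
(array([0.44888265, 0.23111348, 0.12095951]), np.float64(89.94847796061377)) 0.035094112423596065
[(447, 233, 79, 13, -89.2)]
[(415, -217, 77, 24, 79.6), (464, -226, 78, 24, 79.1), (514, -236, 78, 23, 79.6), (562, -245, 78, 23, 79.6), (611, -254, 78, 21, 79.6), (660, -264, 78, 23, 79.6)]
```

>>> {"name": "play_rows", "arguments": {"deltas": [{"claw": 150, "dx": 0, "dy": -0.001, "dz": 0.02, "turn": 0}, {"claw": 150, "dx": 0, "dy": 0, "dz": 0.02, "turn": 0}, {"claw": 150, "dx": 0, "dy": 0, "dz": 0.016, "turn": 0}, {"claw": 150, "dx": 0, "dy": 0, "dz": 0.01, "turn": 0}, {"claw": 150, "dx": 0, "dy": 0, "dz": 0, "turn": 0}, {"claw": 255, "dx": 0, "dy": 0, "dz": 0, "turn": 0}, {"claw": 255, "dx": 0, "dy": 0, "dz": 0, "turn": 0}, {"claw": 255, "dx": 0, "dy": 0, "dz": 0, "turn": 0}]}}

```text
t: 39.45
position: [0.448, 0.2312, 0.055]
tool_rot: [0.0, 0.707, 0.707, 0.001]
wrist_force: [-0.3, -0.3, 1.5]
width: 0.017
gripper_force: 40.1
```

>>> {"name": "play_rows", "arguments": {"deltas": [{"claw": 255, "dx": 0, "dy": 0, "dz": 0, "turn": 0}, {"claw": 255, "dx": 0, "dy": 0, "dz": -0.01, "turn": 0}, {"claw": 255, "dx": 0, "dy": 0, "dz": -0.02, "turn": 0}, {"claw": 255, "dx": 0, "dy": 0, "dz": -0.03, "turn": 0}, {"claw": 255, "dx": 0, "dy": 0, "dz": -0.04, "turn": 0}, {"claw": 255, "dx": 0, "dy": 0, "dz": -0.04, "turn": 0}, {"claw": 255, "dx": 0, "dy": 0, "dz": -0.02, "turn": 0}, {"claw": 255, "dx": 0, "dy": 0, "dz": 0, "turn": 0}]}}

```text
t: 40.25
position: [0.449, 0.2321, 0.2178]
tool_rot: [0.001, 0.707, 0.707, 0.003]
wrist_force: [0.2, 0.4, -2.1]
width: 0.0169
gripper_force: 39.8
```

>>> {"name": "play_rows", "arguments": {"deltas": [{"claw": 255, "dx": -0.024, "dy": 0, "dz": 0, "turn": 0}, {"claw": 255, "dx": -0.033, "dy": -0.001, "dz": 0, "turn": 0}, {"claw": 255, "dx": -0.033, "dy": 0, "dz": 0, "turn": 0}, {"claw": 255, "dx": -0.033, "dy": -0.001, "dz": 0, "turn": 0}, {"claw": 255, "dx": -0.033, "dy": -0.001, "dz": 0, "turn": 0}, {"claw": 255, "dx": -0.033, "dy": -0.001, "dz": 0, "turn": 0}, {"claw": 255, "dx": -0.033, "dy": 0, "dz": 0, "turn": 0}, {"claw": 255, "dx": -0.033, "dy": -0.001, "dz": 0, "turn": 0}]}}

```text
t: 41.05
position: [0.4412, -0.0255, 0.2136]
tool_rot: [-0.001, 0.707, 0.707, -0.001]
wrist_force: [0.2, 0.2, -0.4]
width: 0.0172
gripper_force: 39.7
```

>>> {"name": "play_rows", "arguments": {"deltas": [{"claw": 255, "dx": -0.033, "dy": -0.001, "dz": 0, "turn": 0}, {"claw": 255, "dx": -0.033, "dy": -0.001, "dz": 0, "turn": 0}, {"claw": 255, "dx": -0.033, "dy": 0, "dz": 0, "turn": 0}, {"claw": 255, "dx": -0.033, "dy": -0.001, "dz": 0, "turn": 0}, {"claw": 255, "dx": -0.033, "dy": -0.001, "dz": 0, "turn": 0}, {"claw": 255, "dx": -0.032, "dy": 0, "dz": 0, "turn": 0}, {"claw": 255, "dx": 0, "dy": 0, "dz": 0.02, "turn": 5.5}, {"claw": 255, "dx": 0, "dy": 0, "dz": 0.02, "turn": 5.4}]}}

```text
t: 41.85
position: [0.4373, -0.2222, 0.1732]
tool_rot: [-0.0, 0.773, 0.634, -0.0]
wrist_force: [0.3, 1.2, -0.7]
width: 0.0171
gripper_force: 39.7
```

>>> {"name": "play_rows", "arguments": {"deltas": [{"claw": 255, "dx": 0, "dy": 0, "dz": 0.02, "turn": 0}, {"claw": 255, "dx": 0, "dy": 0, "dz": 0.015, "turn": 0}, {"claw": 255, "dx": 0, "dy": 0, "dz": 0.015, "turn": 0}, {"claw": 255, "dx": 0, "dy": 0, "dz": 0, "turn": 0}, {"claw": 255, "dx": 0, "dy": 0, "dz": 0, "turn": 0}, {"claw": 255, "dx": 0, "dy": 0, "dz": 0, "turn": 0}, {"claw": 255, "dx": 0, "dy": 0, "dz": 0, "turn": 0}, {"claw": 255, "dx": 0, "dy": 0, "dz": 0, "turn": 0}]}}

```text
t: 42.65
position: [0.4384, -0.2212, 0.1248]
tool_rot: [0.0, 0.771, 0.636, 0.0]
wrist_force: [0.3, -0.0, -0.8]
width: 0.0172
gripper_force: 39.6
```

Run:
```python
from h import *
print(toolyaw()[:2],robot.observe()['width']);print(wslats());print('held',tops(robot.observe()['position'][2]+.036));print('placed',tops(.09))
```

```text
(array([ 0.43837297, -0.2212474 ,  0.12482977]), np.float64(79.05067099033268)) 0.017196580914374072
[(412, -216, 77, 23, 78.2), (609, -253, 77, 24, 79.2), (569, -244, 80, 22, -86.8), (511, -235, 77, 24, 79.0), (463, -225, 77, 24, 79.9)]
held [(439, -212, 63, 14, 79.5), (504, -209, 51, 9, 79.4)]
placed [(433, -244, 99, 22, 79.5), (534, -240, 80, 14, 79.3)]
```

>>> {"name": "play_rows", "arguments": {"deltas": [{"claw": 255, "dx": 0, "dy": 0, "dz": 0.02, "turn": 0}, {"claw": 255, "dx": 0, "dy": 0, "dz": 0.015, "turn": 0}, {"claw": 255, "dx": 0, "dy": 0, "dz": 0.01, "turn": 0}, {"claw": 255, "dx": 0, "dy": 0, "dz": 0.008, "turn": 0}, {"claw": 255, "dx": 0, "dy": 0, "dz": 0.008, "turn": 0}, {"claw": 255, "dx": 0, "dy": 0, "dz": 0.006, "turn": 0}, {"claw": 255, "dx": 0, "dy": 0, "dz": 0.003, "turn": 0}, {"claw": 255, "dx": 0, "dy": 0, "dz": 0, "turn": 0}]}}

```text
t: 43.6
position: [0.438, -0.221, 0.0541]
tool_rot: [-0.0, 0.771, 0.636, -0.0]
wrist_force: [0.5, -0.1, -0.5]
width: 0.0167
gripper_force: 39.7
```

>>> {"name": "play_rows", "arguments": {"deltas": [{"claw": 255, "dx": 0, "dy": 0, "dz": 0.001, "turn": 0}, {"claw": 150, "dx": 0, "dy": 0, "dz": 0, "turn": 0}, {"claw": 150, "dx": 0, "dy": 0, "dz": 0, "turn": 0}, {"claw": 150, "dx": 0, "dy": 0, "dz": 0, "turn": 0}, {"claw": 150, "dx": 0, "dy": 0, "dz": -0.02, "turn": 0}, {"claw": 150, "dx": 0, "dy": 0, "dz": -0.03, "turn": 0}, {"claw": 150, "dx": 0, "dy": 0, "dz": -0.04, "turn": 0}, {"claw": 150, "dx": 0, "dy": 0, "dz": -0.04, "turn": 0}]}}

```text
t: 44.4
position: [0.4377, -0.2208, 0.1846]
tool_rot: [-0.0, 0.771, 0.637, -0.0]
wrist_force: [0.6, -0.4, 0.1]
width: 0.0348
gripper_force: 0.0
```

>>> {"name": "play_rows", "arguments": {"deltas": [{"claw": 150, "dx": 0, "dy": 0.03, "dz": -0.03, "turn": 0}, {"claw": 150, "dx": 0, "dy": 0.04, "dz": -0.03, "turn": 0}, {"claw": 150, "dx": 0, "dy": 0.04, "dz": -0.03, "turn": 0}, {"claw": 150, "dx": 0, "dy": 0.03, "dz": 0, "turn": 0}, {"claw": 150, "dx": 0, "dy": 0, "dz": 0, "turn": 0}, {"claw": 150, "dx": 0, "dy": 0, "dz": 0, "turn": 0}, {"claw": 150, "dx": 0, "dy": 0, "dz": 0, "turn": 0}, {"claw": 150, "dx": 0, "dy": 0, "dz": 0, "turn": 0}]}}

```text
t: 45.2
position: [0.5744, -0.2477, 0.2731]
tool_rot: [-0.0, 0.771, 0.636, -0.001]
wrist_force: [-0.6, -0.1, 0.1]
width: 0.0352
gripper_force: 0.0
```

Run:
```python
from h import *
print(toolyaw()[:2],robot.observe()['wrist_force'],robot.observe()['width']);print(wslats());print('placed',tops(.09))
I,K,P=grab('wrist');J,K2,P2=grab('top');a=J[100:320,30:430]
out=np.vstack([cv2.resize(I,(440,330)),cv2.resize(a,(440,242),interpolation=cv2.INTER_CUBIC)])
cv2.imwrite('pics/fin.png',out[...,::-1])
H=cv2.cvtColor(J,cv2.COLOR_RGB2HSV).astype(int)
lo=(H[...,0]>=18)&(H[...,1]<120)&(H[...,2]>150);lo[:,:225]=0;lo[:,295:]=0;lo[:170]=0;lo[260:]=0
print('panel',rect(lo,.01,K2,P2,60));print('brass',rect(brass(J,K2,P2),.132,K2,P2,10))
```

```text
(array([ 0.57438517, -0.24771274,  0.27309077]), np.float64(79.03919713091447)) [-0.62918521 -0.1241493   0.14036475] 0.03517711241281321
[(509, -235, 77, 23, 76.1), (463, -226, 77, 24, 79.2), (659, -263, 78, 24, 79.3), (609, -254, 78, 23, 79.0), (560, -244, 78, 23, 79.0)]
placed []
panel [(526, -18, 245, 112, 0.6)]
brass [(465, 151, 13, 13, -88.5), (497, 148, 46, 17, -6.7), (547, 308, 43, 16, -5.0), (583, 308, 14, 13, 2.0)]
```

View pics/fin.png

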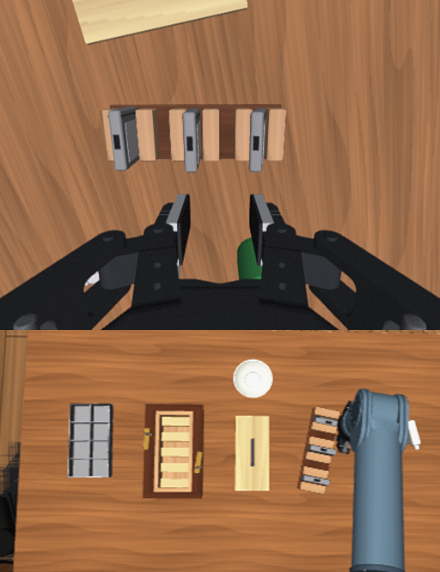

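The locker is empty, three cases stand in the rack and the panel is flat. I check the lean before handing in, since the knock shifted the cases.

Run:
```python
from h import *
I,K,P=grab('wrist');H=cv2.cvtColor(I,cv2.COLOR_RGB2HSV).astype(int)
m=(H[...,1]<30)&(H[...,2]>135)&(H[...,2]<190);m[:110]=0;m[205:]=0
r=rect(m,.09,K,P,60);print(r)
u=np.array([np.cos(np.radians(-10.9)),np.sin(np.radians(-10.9))]);c=np.array([536,-240])
print([((np.array(x[:2])-c)@u).round(1) for x in r])
print('slats',[((np.array(x[:2])-c)@u).round(1) for x in wslats()])
```

```text
[(622, -258, 80, 14, 79.3), (534, -240, 79, 15, 78.9), (438, -220, 80, 15, 79.6)]
[np.float64(87.9), np.float64(-2.0), np.float64(-100.0)]
slats [np.float64(74.3), np.float64(25.5), np.float64(-26.5), np.float64(-74.3), np.float64(124.1)]
```

```bash
python3 -c "
from plant import robot
print(robot.job_done())"
```

```text
the job is handed in; nothing more can be done
None
```

I handed the job in; no verdict came back. Both buttons are turned aside, the panel lies flat on the bench pull side up, and all three cases found stand in rack slots 1, 3 and 5. The slot 5 case leans about 0.1–0.18 rad (limit 0.26) after the rack was knocked.

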